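Rehang the lift-off door of the spice cupboard

TASK

The small cream spice cupboard has lost its door, which is waiting upright in the slotted wooden stand. Hang the door gently: holding it standing open, square to the cupboard's front, lower its two hinge knuckles onto the two hinge pins at once until both rest fully home; the pins are some millimetres off their marked place, so feel for them and never force the door down. Then swing the door shut against the rubber bumper, leave it hanging there, and leave the other things on the counter alone.

Things in the scene. Friction and masses are not known exactly. Their poses are not given: they have to be found in the camera images.
- cupboard: Open-fronted cream cupboard, fixed: 190 mm wide (its x), 160 deep (y), 230 high; origin at the centre of its underside. Its open front looks along its -y (front face at y = -80); the brass hinge is at the front of its +x side. Shut, the door's axes are parallel to the cupboard's; open square, the door is turned +90 degrees (anticlockwise from above) from that, standing out along the cupboard's -y.
- seat_low (a point): Marked place of the lower pin: top face of the lower brass bracket, where the lower knuckle rests; x 106, y -96, z 55 mm in the cupboard's frame. A vertical steel pin, 8 mm thick with a 1 mm chamfered top, rises 20 mm from it. The hinge plate is slotted: both pins (always in line) truly stand up to 7 mm either way from here along the cupboard's y, none along x; unmeasured, screwed tight.
- seat_high (a point): The same for the upper pin and bracket, 105 mm above seat_low; same pin, same offset. The brackets are 22 mm tall, so with the door held over the pins its lower knuckle is between the two brackets: come in sideways with the door 22 to 50 mm above its hung height, not from above.
- bumper (a point): Centre of the face of the black rubber bumper on the cupboard's front, near the side away from the hinge, 180 mm up; 10 mm thick, 16 by 30 mm. The shut door's inner face rests on it.
- door: Cream panel, 160 mm wide (its x), 12 thick (y), 205 high, about 0.35 kg; origin at the middle of its bottom edge, z up. Outer face (teal border; brass knob 22 mm proud at x -55, z 95) looks along its -y. Hinge axis at x +94, y 0. It starts upright in the stand, 10 mm over the counter, and must rise 40 mm to leave it. Hung, its bottom edge is 15 mm over the counter.
- door_grip (a point): Middle of the panel's width and thickness, 15 mm below its top edge (190 mm above its bottom edge): a place to grip it across its 12 mm thickness from above, nearly over its centre of mass.
- door_edge (a point): Point on the door's inner (+y) face at its free edge (the edge away from the hinge), 100 mm above its bottom edge.
- knuckle_low (a point): Centre of the lower mouth of the lower brass knuckle: a tube 24 mm tall, 18 mm outside, 10 mm bore, open at both ends, vertical; at x = +94, y = 0, z = 40 mm in the door's frame.
- knuckle_high (a point): The same for the upper knuckle, 105 mm above the lower (z = 145 mm in the door's frame).
- stand: Slotted wooden stand fixed to the counter, 180 by 100 mm, its rails 34 mm high; the slot runs along its x, 16 mm wide; origin at the centre of its underside.
- tub_red: Bystander: spice tub with red lid, 78 mm square, 85 high; origin at its underside.
- tub_green: Bystander: spice tub with green lid, 78 mm square, 85 high.
- tub_blue: Bystander: spice tub with blue lid, 78 mm square, 85 high.
- mortar: Bystander: brass mortar, 90 mm across, 75 high; origin at its underside.
- screwdriver: Bystander: screwdriver lying on the counter, along its x.
- jar: Bystander: amber glass jar with orange cap, 52 mm across, 65 high; origin at its underside.
Mind the look-alikes: they are no part of the job. What is meant by the door is not purple, and is the smaller of those in its own colour.

How it is judged:
By the outcome, as a careful person would: the job done as asked, in the order asked, and still so for the second after the job is handed in, with the robot touching nothing.
It also fails if it takes over 67 s, if anything falls off the work surface, if the arm or the gripper's body presses on something with over 40 N, if the wrist force passes 120 N, or if a joint passes its speed limit or range.

ROBOT

A 7-joint arm with a two-finger parallel gripper is mounted at the origin on the work surface. World frame = base frame: x ahead of the robot, y to its left, z up, the work surface at z = 0. Lengths are in m, angles in rad, forces in N, time in s.
With the tool pointing down it reaches from about 0.425 to 0.825 m from the base axis. Payload 3.6 kg.
Tool frame: the origin (TCP) lies between the finger pads; the fingertips stand 22 mm ahead of it and the grasp point (between the pads) lies 3 mm ahead of it (arm.tcp_to_tips is the distance from the TCP to the fingertips, in m); z points along the fingers, y is the line along which they close (so a half turn about z gives the same grasp; the last joint's range is limited). The gripper opens to 85 mm and grips with 20 to 120 N. Pads are 22 mm wide; open, the fingers measure 114 mm over their backs; the gripper's body (76 mm by 85 mm) begins 54 mm behind the grasp point. The pads swing forward as they close: fully open they stand 13 mm farther back than shut.
Start: joints at [1.276, 0.615, -0.013, 1.423, 0.008, 1.103, -0.04], TCP at [0.172, -0.627, 0.227] pointing down, gripper open.
Joint ranges: [-3.12, 3.12], [-0.3, 2.06], [-1.34, 1.32], [0.26, 2.42], [-1.36, 4.5], [0.01, 1.98], [-2.84, 2.84]. Speed limits (rad/s): [2.79, 2.79, 3.14, 3.14, 3.14, 3.14, 3.14].

INTERFACE

Orientations are given as a 3x3 rotation matrix whose columns are the frame's x, y, z axes.
In Python, from cell import arm gives the robot as it stands.
- The arm moves only by the shell command python3 -m inch 'ROWS' [OPENING]. ROWS is text: rows parted by semicolons, each of 4 numbers parted by spaces: the shift along the tool's x, y, z in m, then the turn about the tool's z in degrees. In form: dx dy dz yaw; .... A call has 1 to 5 rows; each row is the pose to reach, as a shift and turn from the pose commanded when the call began, along the tool's axes at that moment; what a row does not reach only later rows make up. A row lasts 1/8 s, in which the tool goes at most 62.5 mm and 10.7 degrees, less where a joint would pass 70% of its speed; a pose out of reach is approached as far as the arm can. A call with a gripper value outside its range is refused whole. OPENING is the opening, from 0 (shut) to 1 (fully open), set as the call begins (- or left out, the last holds). The fingers move at their own pace and stop on an object; the grip force is fixed at half the most. Time passes only in rows, so rows that repeat a pose let the fingers close. It gives the time, the measured TCP pose, the force, the opening and the grip force at its end, in the units of the state.
- arm.get_state(): the state, without advancing time (a new reading comes with each control period).
- arm.snapshot(name): name is "side" or "top" or "wrist"; returns the picture (400x640x3 uint8, red, green, blue); there is no depth.
- arm.camera_params(name): a dict with "fx", "fy", "cx", "cy" (pixels), "pose" (4x4, takes a point from camera to world coordinates). Camera axes: x right, y up, looking along -z (the intrinsics and any distortion apply to the point x, -y, -z); pixel columns grow to the right and rows downward; lengths in m; the calibration is good to about 2 mm. A picture is of the moment at which its call begins: read the wrist's pose just before it. camera_params takes no time and is no camera call; for the wrist camera it gives the pose at the moment of the call.
- arm.finish_job(): hands the job in; it is judged then, once.
The state is a dict: "time_s": time; "qpos": joint angles; "qd": joint speeds; "joint_torque": joint torques, N m; "position": TCP position; "tcp_rot": TCP orientation; "force": force on the tool from outside, world axes, zero at the start; "moment": the same for the moment, N m; "grip_width": finger opening in m; "grip_force": force on a finger pad.
Only numpy, scipy, OpenCV 4.12 (cv2) and the standard library are available. Lean on these libraries where they do the work, as an engineer would, in place of code of your own. Each camera call takes 0.05 s, during which the arm holds its last target. There are 200 camera calls.

## Working session

There is one attempt and no reset: what is moved stays moved. The work goes in short steps, Python scripts to look and compute and a shell command to move; the robot and the scene stay as the last step left them, time stands still between calls to the robot, and variables do not carry over. Pictures are saved under pics/ and viewed, at most 10 in all, crops included, and the job is handed in when it is done.

```bash
ls; mkdir -p pics
python3 - <<'E'
from cell import arm
import cv2,numpy as np
np.set_printoptions(precision=4,suppress=True)
s=arm.get_state();print(s['time_s'],s['position'],s['tcp_rot'],s['force'])
for n in("top","side"):
    im=arm.snapshot(n);cv2.imwrite(f"pics/{n}0.png",im[:,:,::-1])
    p=arm.camera_params(n);print(n,p)
E
```

```text
pics
0.0 [ 0.1718 -0.6261  0.2254] [[ 0.9643  0.2647 -0.0007]
 [ 0.2647 -0.9643  0.0025]
 [-0.     -0.0026 -1.    ]] [ 0.2955 -0.3961  0.1419]
top {'fx': 446.96546917526484, 'fy': 446.96546917526484, 'cx': 314.49269008526994, 'cy': 198.28781124361907, 'pose': array([[ 0.0229,  0.9852, -0.1699,  0.2434],
       [-0.9993,  0.0276,  0.0254, -0.0527],
       [ 0.0297,  0.1692,  0.9851,  1.5977],
       [ 0.    ,  0.    ,  0.    ,  1.    ]])}
side {'fx': 430.15182896575146, 'fy': 430.15182896575146, 'cx': 319.92792373529085, 'cy': 207.1534389500374, 'pose': array([[-0.9729,  0.1509, -0.1751,  0.2985],
       [-0.2307, -0.5859,  0.7768,  0.7765],
       [ 0.0147,  0.7962,  0.6049,  0.8243],
       [ 0.    ,  0.    ,  0.    ,  1.    ]])}
```

View pics/top0.png

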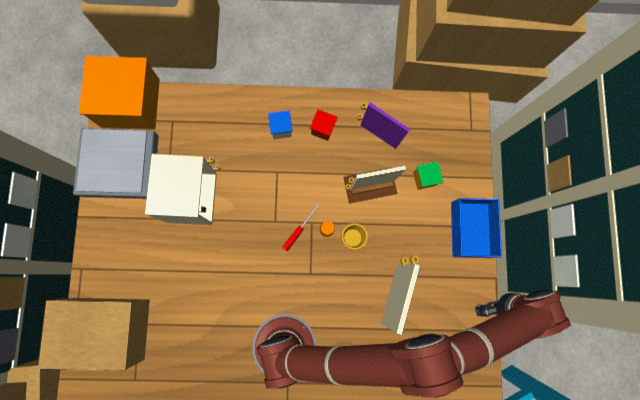

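View pics/side0.png

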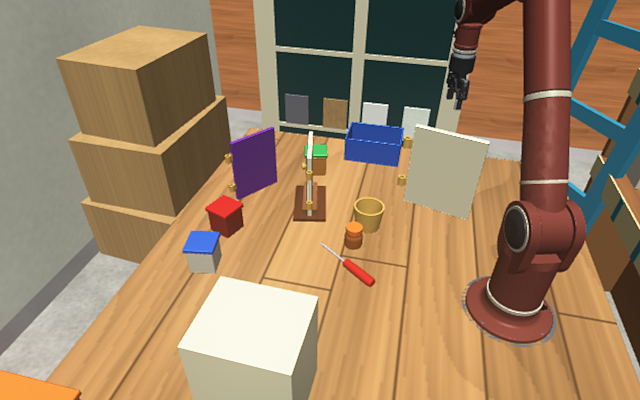

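The top view shows three doors: purple at (385,125), a cream one in the stand at (378,178) and a large cream one at (402,298). The cream door in the stand fits, being not purple and the smaller of the two creams. The cupboard is at (182,187), with its hinge at (212,163) and bumper at (204,210). I'll confirm with an enlarged crop.

Run:
```python
import cv2,numpy as np
t=cv2.imread('pics/top0.png');s=cv2.imread('pics/side0.png')
a=cv2.resize(t[145:215,330:430],None,fx=4,fy=4,interpolation=cv2.INTER_CUBIC)
b=cv2.resize(t[145:230,140:230],None,fx=4,fy=3.3,interpolation=cv2.INTER_CUBIC)[:280]
c=cv2.resize(s[120:230,270:370],(400,320),interpolation=cv2.INTER_CUBIC)
d=cv2.resize(s[270:400,170:330],(360,320))
o=np.zeros((600,800,3),np.uint8);o[:280,:400]=a;o[:280,400:760]=b;o[280:,:400]=c;o[280:,400:760]=d
cv2.imwrite('pics/crop0.png',o)
```

```text
(no output)
```

View pics/crop0.png

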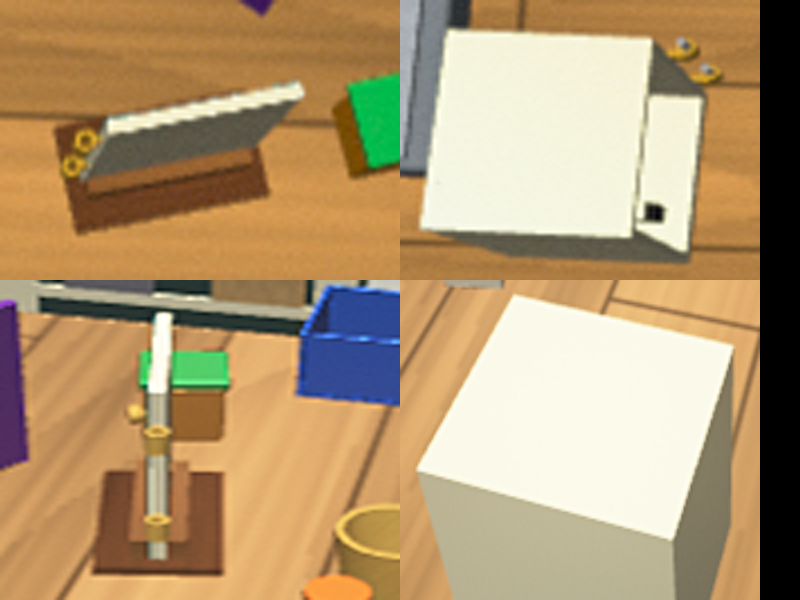

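```bash
cat > h.py <<'E'
from cell import arm
import cv2,numpy as np
np.set_printoptions(precision=4,suppress=True)
def ray(p,uv):
    d=p['pose'][:3,:3]@np.array([(uv[0]-p['cx'])/p['fx'],-(uv[1]-p['cy'])/p['fy'],-1]);return p['pose'][:3,3],d
def plane(p,uv,z):
    o,d=ray(p,uv);return o+d*(z-o[2])/d[2]
def proj(p,X):
    c=p['pose'][:3,:3].T@(np.asarray(X)-p['pose'][:3,3]);return np.array([p['cx']+p['fx']*c[0]/-c[2],p['cy']+p['fy']*c[1]/c[2]])
E
python3 - <<'E'
from h import *
def blob(n,roi,thr,z,seed):
    p=arm.camera_params(n);im=cv2.imread(f'pics/{n}0.png')
    m=(im.min(2)>thr).astype(np.uint8);r=np.zeros_like(m);x0,y0,x1,y1=roi;r[y0:y1,x0:x1]=m[y0:y1,x0:x1]
    k,l,st,c=cv2.connectedComponentsWithStats(r,connectivity=4);i=l[seed[1],seed[0]]
    cn=cv2.findContours((l==i).astype(np.uint8),cv2.RETR_EXTERNAL,cv2.CHAIN_APPROX_NONE)[0][0][:,0]
    w=np.array([plane(p,q,z)[:2] for q in cn]);R=cv2.minAreaRect((w*1000).astype(np.float32))
    print(n,thr,i,st[i],R,c[i],plane(p,c[i],z)); print(cv2.boxPoints(R))
im=cv2.imread('pics/top0.png');print(im[172,378:384],im[187,180],im[163:190:4,204],im[176,195:215].min(1))
for t in(190,205,215):
    blob('top',(345,155,415,195),t,.215,(381,173)) if im[173,381].min()>t else print('-',im[168:180,381].min(1))
    blob('top',(140,145,202,225),t,.23,(180,187))
s=cv2.imread('pics/side0.png');print(s[330,270],s[380,220],s[350,310])
for t in(190,205):blob('side',(170,270,330,399),t,.23,(260,320))
E
```

```text
[[209 240 244]
 [206 240 245]
 [205 240 245]
 [204 239 243]
 [212 240 243]
 [211 239 245]] [221 245 245] [[ 71  89  94]
 [ 73  90  95]
 [ 77  91  96]
 [218 245 247]
 [219 243 245]
 [220 244 246]
 [219 244 246]] [218 218 215 218 221 216 130 209 219 220 218 217 216 215 219 215 219 217
 217 216]
- [ 58  68 141 200 204 187  79  70  69  77  69  75]
top 190 1 [ 145  155   57   62 3072] ((509.61614990234375, 348.2310485839844), (158.11778259277344, 188.0677490234375), 88.71676635742188) [173.6781 185.2585] [0.5079 0.3484 0.23  ]
[[413.8354 271.2979]
 [601.856  267.0861]
 [605.397  425.1642]
 [417.3763 429.376 ]]
- [ 58  68 141 200 204 187  79  70  69  77  69  75]
top 205 1 [ 146  155   56   62 3052] ((509.2825927734375, 348.07452392578125), (157.77569580078125, 187.409423828125), 88.72164154052734) [173.8123 185.3028] [0.5078 0.348  0.23  ]
[[413.8412 271.2968]
 [601.204  267.1158]
 [604.724  424.8522]
 [417.3611 429.0333]]
- [ 58  68 141 200 204 187  79  70  69  77  69  75]
top 215 1 [ 146  155   56   61 2892] ((509.46575927734375, 347.87701416015625), (156.83065795898438, 186.70631408691406), 88.7236328125) [172.8835 186.0909] [0.5052 0.3507 0.23  ]
[[414.3891 271.5606]
 [601.0491 267.4017]
 [604.5425 424.1935]
 [417.8824 428.3523]]
[235 250 252] [149 180 187] [ 98 122 131]
side 190 1 [ 178  276  140  100 8802] ((510.115478515625, 349.4495544433594), (160.4676055908203, 189.92233276367188), 88.70820617675781) [251.176  324.6796] [0.507  0.3586 0.23  ]
[[413.3696 271.377 ]
 [603.2437 267.0953]
 [606.8613 427.5222]
 [416.9872 431.8038]]
side 205 1 [ 178  276  140   99 8715] ((510.0234680175781, 349.2667541503906), (159.4418487548828, 189.01341247558594), 88.72441101074219) [251.1866 324.6413] [0.5071 0.3585 0.23  ]
[[413.7655 271.6694]
 [602.7321 267.4617]
 [606.2814 426.8641]
 [417.3149 431.0718]]
```

Run:
```python
from h import *
p=arm.camera_params('top');im=cv2.imread('pics/top0.png')
for t in(150,165,180):
    m=np.zeros((400,640),np.uint8);m[155:195,350:415]=(im.min(2)>t)[155:195,350:415]
    k,l,st,c=cv2.connectedComponentsWithStats(m);i=1+st[1:,4].argmax()
    cn=cv2.findContours((l==i).astype(np.uint8),0,1)[0][0][:,0]
    w=np.array([plane(p,q,.215)[:2] for q in cn]);print(st[i],cv2.minAreaRect((w*1000).astype(np.float32)),plane(p,c[i],.215))
# side view top strip
p=arm.camera_params('side')
s=cv2.imread('pics/side0.png');print(s[125:150,311].min(1))
for t in(200,215,225):
    m=np.zeros((400,640),np.uint8);m[125:200,303:318]=(s.min(2)>t)[125:200,303:318]
    k,l,st,c=cv2.connectedComponentsWithStats(m);i=1+st[1:,4].argmax()
    cn=cv2.findContours((l==i).astype(np.uint8),0,1)[0][0][:,0]
    w=np.array([plane(p,q,.215)[:2] for q in cn]);print(st[i],cv2.minAreaRect((w*1000).astype(np.float32)),plane(p,c[i],.215))
w=arm.camera_params('wrist');print(w);st=arm.get_state();print(st['tcp_rot'].T@(w['pose'][:3,3]-st['position']),st['tcp_rot'].T@w['pose'][:3,:3])
R=st['tcp_rot']
```

```text
[357 166  49  12 170] ((573.5083618164062, -298.4763488769531), (11.354755401611328, 158.1722412109375), 12.651714324951172) [ 0.5735 -0.2988  0.215 ]
[357 166  49  12 163] ((573.648193359375, -298.4449462890625), (11.068123817443848, 158.1722412109375), 12.651714324951172) [ 0.5734 -0.2984  0.215 ]
[357 166  49  12 154] ((573.4090576171875, -298.1108703613281), (10.172591209411621, 157.41552734375), 12.650187492370605) [ 0.5733 -0.2977  0.215 ]
[191 144 148 143  97  31 179 255 249 247 247 246 246 248 253 251 250 248
 250 253 248 226 225 225 226]
[307 132   6  27  99] ((572.6137084960938, -291.4376220703125), (12.419983863830566, 154.0839080810547), 12.637717247009277) [ 0.5722 -0.2855  0.215 ]
[307 132   5  27  90] ((573.6060180664062, -291.1512451171875), (10.238895416259766, 153.9513397216797), 12.768665313720703) [ 0.5723 -0.2861  0.215 ]
[307 132   5  27  80] ((573.6060180664062, -291.1512451171875), (10.238895416259766, 153.9513397216797), 12.768665313720703) [ 0.5722 -0.2868  0.215 ]
{'fx': 350.2957682702, 'fy': 350.2957682702, 'cx': 322.02730101153065, 'cy': 197.60323233375186, 'pose': array([[ 0.2647,  0.9202,  0.2885,  0.246 ],
       [-0.9643,  0.2535,  0.0761, -0.6068],
       [-0.0031, -0.2983,  0.9545,  0.3729],
       [ 0.    ,  0.    ,  0.    ,  1.    ]])}
[ 0.0766  0.0006 -0.1473] [[-0.      0.9545  0.2983]
 [ 1.     -0.0002  0.0008]
 [ 0.0008  0.2983 -0.9545]]
```

The crop confirms it: a cream door standing in the slot, knob towards +x, knuckles at the +y end. Measured poses:

| Item | Position (m) | Yaw |
|---|---|---|
| Cupboard | (0.510, 0.349) | −1.3° |
| Door top, centre | (0.5735, −0.298) | 102.6° |

```bash
python3 -m inch '0.03 -0.01 -0.055 -9; 0.085 -0.035 -0.075 -19; 0.14 -0.06 -0.085 -29; 0.195 -0.085 -0.085 -39; 0.25 -0.11 -0.085 -49' 1
```

```text
time_s: 0.72
position: [0.3851, -0.453, 0.3115]
tcp_rot: [[0.428, 0.904, -0.0], [0.904, -0.428, 0.0], [-0.0, -0.0, -1.0]]
force: [1.7, -0.5, 1.1]
grip_width: 0.0853
grip_force: 0.0
```

```bash
python3 -m inch '0.05 0.023 0 -9; 0.1 0.046 0 -18; 0.15 0.07 0.01 -27; 0.2 0.093 0.02 -36; 0.222 0.104 0.02 -38'
python3 - <<'E'
from h import *
w=arm.camera_params('wrist');im=arm.snapshot('wrist');cv2.imwrite('pics/w1.png',im[:,:,::-1])
s=arm.get_state();print(s['position'],s['tcp_rot'])
np.save('w1.npy',w['pose']);print(proj(w,[.5735,-.298,.215]))
E
```

```text
time_s: 1.35
position: [0.5755, -0.2954, 0.29]
tcp_rot: [[-0.22, 0.975, -0.002], [0.975, 0.22, 0.004], [0.004, -0.001, -1.0]]
force: [-0.3, 0.2, 0.0]
grip_width: 0.085
grip_force: 0.0
[ 0.5776 -0.2936  0.2905] [[-0.2225  0.9749  0.0012]
 [ 0.9749  0.2225  0.0049]
 [ 0.0046  0.0023 -1.    ]]
[317.8301 210.1374]
```

View pics/w1.png

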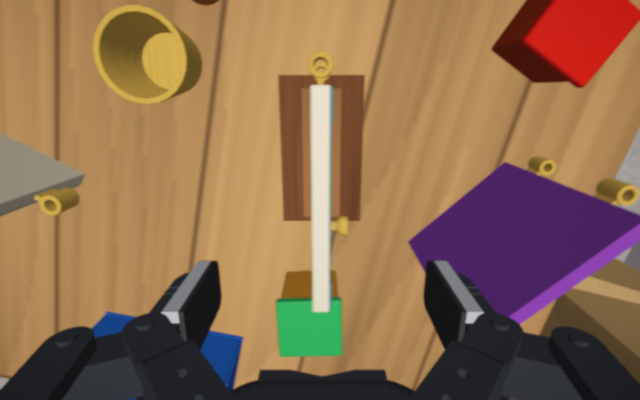

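The wrist view shows the door's white top edge from (320,85) to (321,312), knuckle at (320,65), knob at (341,226). The door is nicely between the fingers and the purple one is clear. I'll measure the edge.

Run:
```python
from h import *
p=arm.camera_params('wrist');p['pose']=np.load('w1.npy');im=cv2.imread('pics/w1.png')
for t in(150,180,200):
    m=np.zeros((400,640),np.uint8);m[70:330,290:350]=(im.min(2)>t)[70:330,290:350]
    k,l,st,c=cv2.connectedComponentsWithStats(m);i=1+st[1:,4].argmax()
    cn=cv2.findContours((l==i).astype(np.uint8),0,1)[0][0][:,0]
    w=np.array([plane(p,q,.215)[:2] for q in cn]);print(st[i],cv2.minAreaRect((w*1000).astype(np.float32)))
print(arm.get_state()['position'])
```

```text
[ 311   85   20  227 4190] ((575.0902709960938, -296.9710693359375), (12.330519676208496, 158.88067626953125), 12.73068618774414)
[ 312   86   18  225 3608] ((574.9469604492188, -296.8606872558594), (10.808064460754395, 157.4628448486328), 12.620635032653809)
[ 313   87   15  195 2458] ((572.3466796875, -285.35107421875), (8.904187202453613, 132.72755432128906), 12.95738697052002)
[ 0.5776 -0.2936  0.2905]
```

```bash
python3 -m inch '-0.003 -0.0035 0.03 0; -0.003 -0.0035 0.06 0; -0.003 -0.0035 0.0875 0; -0.003 -0.0035 0.0875 0'; python3 -m inch '0 0 0 0; 0 0 0 0; 0 0 0 0; 0 0 0 0; 0 0 0 0' 0
```

```text
time_s: 1.9
position: [0.5682, -0.305, 0.202]
tcp_rot: [[-0.21, 0.978, -0.006], [0.978, 0.21, 0.001], [0.002, -0.006, -1.0]]
force: [0.1, -1.1, 0.9]
grip_width: 0.0853
grip_force: 0.0
time_s: 2.52
position: [0.5716, -0.3033, 0.2049]
tcp_rot: [[-0.214, 0.977, 0.002], [0.977, 0.214, -0.001], [-0.001, 0.001, -1.0]]
force: [0.9, -0.3, 2.5]
grip_width: 0.0097
grip_force: 60.3
```

```bash
python3 -m inch '0 0 -0.015 0; 0 0 -0.04 0; 0 0 -0.07 0; 0 0 -0.1 0; 0.015 0.005 -0.105 0' &&  python3 -m inch '0.03 0.01 0 1; 0.075 0.025 0 3; 0.12 0.04 0 5; 0.165 0.055 0 8; 0.21 0.07 0 11'
```

```text
time_s: 3.15
position: [0.5732, -0.289, 0.3114]
tcp_rot: [[-0.21, 0.978, 0.004], [0.978, 0.211, -0.003], [-0.004, 0.003, -1.0]]
force: [0.3, -1.3, -2.4]
grip_width: 0.0095
grip_force: 59.7
time_s: 3.78
position: [0.595, -0.0642, 0.3077]
tcp_rot: [[-0.023, 1.0, -0.003], [1.0, 0.023, 0.001], [0.001, -0.003, -1.0]]
force: [-0.0, -0.1, -2.2]
grip_width: 0.0092
grip_force: 59.7
```

Run:
```python
from h import *
w=arm.camera_params('wrist');im=arm.snapshot('wrist');cv2.imwrite('pics/w2.png',im[:,:,::-1])
s=arm.get_state();print(s['time_s'],s['position'],s['tcp_rot'],s['force'],s['moment'],s['grip_width'])
```

```text
3.825 [ 0.5953 -0.0532  0.3082] [[-0.035   0.9994 -0.0022]
 [ 0.9993  0.0351  0.0107]
 [ 0.0107 -0.0018 -0.9999]] [ 0.6784  8.8416 -1.1176] [ 1.2754  0.0206 -0.0102] 0.009578478957178735
```

View pics/w2.png

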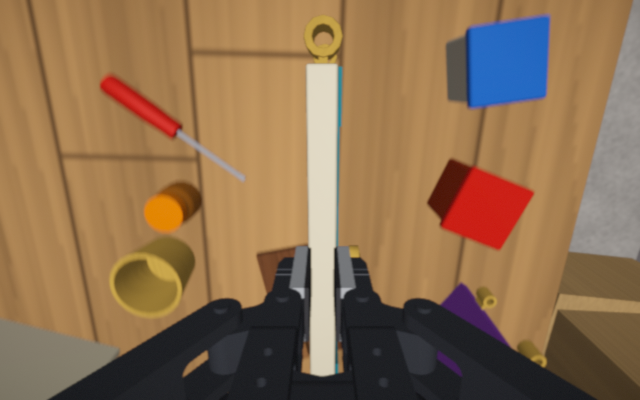

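The door is held straight. The panel's top edge runs from (322,66) to (322,372), and the upper knuckle ring is at about (323,37). I'll work out the hinge axis in the tool frame.

```bash
cat >> h.py <<'E'
CR=np.array([[0,.9545,.2983],[1,0,.0008],[0.0008,.2983,-.9545]]);CT=np.array([.0766,.0006,-.1473])
def tool(uv,z):  # pixel of wrist -> tool frame at tool depth z
    p=dict(arm.camera_params('wrist'));T=np.eye(4);T[:3,:3]=CR;T[:3,3]=CT;p['pose']=T;return plane(p,uv,z)
E
python3 - <<'E'
from h import *
im=cv2.imread('pics/w2.png');h=cv2.cvtColor(im,cv2.COLOR_BGR2HSV)
m=((h[:,:,0]>18)&(h[:,:,0]<32)&(h[:,:,1]>120)).astype(np.uint8)
r=np.zeros_like(m);r[5:60,298:348]=m[5:60,298:348]
ys,xs=np.where(r);print(xs.min(),xs.max(),ys.min(),ys.max(),len(xs))
for y in range(12,64,3):print(''.join('#' if v else '.' for v in r[y,295:350]))
for uv in((323,36),(323,38)):print(tool(uv,.024))
# panel edges: 
for y in(75,100,150,200):
    row=im[y].min(1);x=np.where(row[295:350]>150)[0]+295;c=(x.min()+x.max()+1)/2;print(y,x.min(),x.max(),tool((c,y),-.022+.0 +.0))
x=np.where(im[40:90,322].min(1)>150)[0]+40;print(x.min(),tool((322,x.min()),-.012))
E
```

```text
303 342 15 59 1191
.......................................................
........................########.......................
.................######################................
..............############################.............
............#################################..........
..........####################################.........
..........#####################################........
.........##############............############........
........############.................###########.......
.........##########...................#########........
..........#########..................#########.........
...........###########..######################.........
............################################...........
..............#############################............
.................#########################.............
..................########################.............
.......................................................
.......................................................
[0.0989 0.0009 0.024 ]
[0.0981 0.0009 0.024 ]
75 307 337 [ 0.0808  0.0007 -0.022 ]
100 307 336 [ 0.0727  0.0005 -0.022 ]
150 308 336 [ 0.0554  0.0007 -0.022 ]
200 308 335 [ 0.0365  0.0005 -0.022 ]
64 [ 0.0849  0.0005 -0.012 ]
```

```bash
python3 -m inch '0.03 0.004 0.012 0.5; 0.065 0.009 0.028 1; 0.1 0.014 0.044 1.6; 0.13 0.018 0.058 2.2; 0.148 0.0203 0.064 2.6' &&  python3 -m inch '0 0 0 0; 0 0 0 0; 0 0 0 0'
python3 - <<'E'
from h import *
w=arm.camera_params('wrist');im=arm.snapshot('wrist');cv2.imwrite('pics/w3.png',im[:,:,::-1])
s=arm.get_state();print(s['time_s'],s['position'],s['tcp_rot'],s['force'],s['moment'])
E
```

```text
time_s: 4.45
position: [0.611, 0.0841, 0.2431]
tcp_rot: [[0.018, 1.0, -0.005], [1.0, -0.018, 0.001], [0.001, -0.005, -1.0]]
force: [0.3, -0.4, -2.6]
grip_width: 0.0096
grip_force: 59.7
time_s: 4.82
position: [0.6135, 0.079, 0.2457]
tcp_rot: [[0.025, 1.0, 0.001], [1.0, -0.025, -0.001], [-0.001, 0.001, -1.0]]
force: [0.4, 0.6, -2.3]
grip_width: 0.0098
grip_force: 59.7
4.875 [0.6134 0.0793 0.2457] [[ 0.0246  0.9997  0.0009]
 [ 0.9997 -0.0246 -0.0008]
 [-0.0008  0.001  -1.    ]] [-0.2398  0.4059 -2.6163] [-0.0066  0.0277  0.0831]
```

View pics/w3.png

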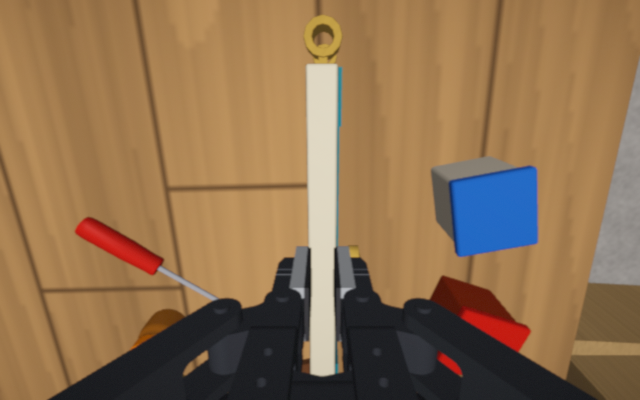

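The wrist view shows the knuckle ring at (323,37) with the brackets still out of frame. I'll check where the pin will appear, and measure pin and ring with the top camera.

Run:
```python
from h import *
p=dict(arm.camera_params('wrist'));T=np.eye(4);T[:3,:3]=CR;T[:3,3]=CT;p['pose']=T
for d in(.045,.035,.025,.015,0):print(d,proj(p,[.0985+d,0,.066]),proj(p,[.0985+d,0,.086]))
im=arm.snapshot('top')[:,:,::-1];cv2.imwrite('pics/top1.png',im)
c=arm.camera_params('top');print('nominal pin top',proj(c,[.6138,.2506,.18]),proj(c,[.6138,.2506,.075]),'ring',proj(c,[.613,.18,.22]))
cv2.imwrite('pics/crop1.png',cv2.resize(im[145:215,190:290],(800,560),interpolation=cv2.INTER_CUBIC))
```

```text
0.045 [321.2083 -45.5744] [321.3131 -32.9842]
0.035 [321.2214 -23.7711] [321.3234 -13.3868]
0.025 [321.2341  -2.6539] [321.3335   5.6503]
0.015 [321.2463  17.8092] [321.3433  24.1509]
0 [321.2641  47.3422] [321.3574  50.9443]
nominal pin top [210.8323 157.209 ] [216.8305 165.0467] ring [230.7333 154.8384]
```

View pics/crop1.png

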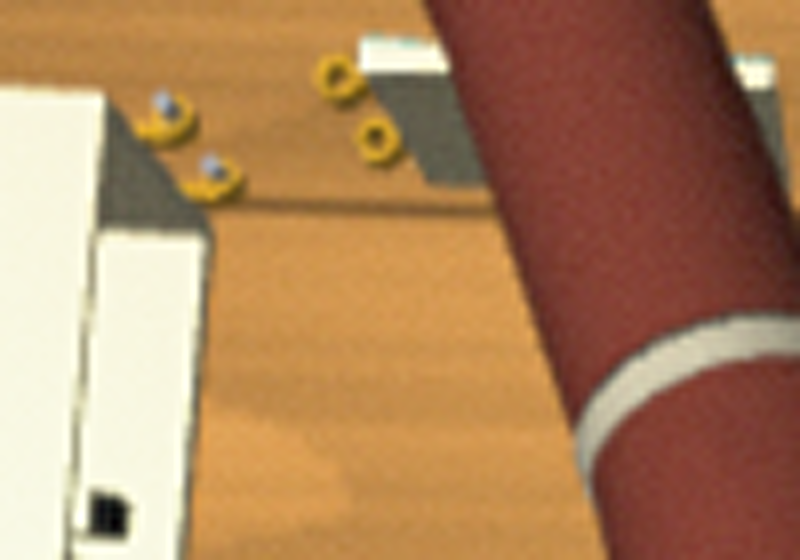

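The crop shows the pin tips at (163,100) and (210,165), and the knuckle rings at (339,78) and (378,138). I'll turn these into points with sub-pixel centroids.

Run:
```python
from h import *
c=arm.camera_params('top')
ims=[arm.snapshot('top')[:,:,::-1].astype(float) for _ in range(3)];im=np.mean(ims,0)
b,g,r=im[...,0],im[...,1],im[...,2]
def cen(wt,x0,y0,x1,y1):
    w=np.clip(wt[y0:y1,x0:x1],0,None);yy,xx=np.mgrid[y0:y1,x0:x1];return np.array([(w*xx).sum(),(w*yy).sum()])/w.sum()
blue=b-g+5  # steel bluish; others b<g
R=np.array([[np.cos(-.0225),-np.sin(-.0225)],[np.sin(-.0225),np.cos(-.0225)]])
def cup(P):return R.T@(P[:2]-np.array([.510,.349]))*1000
print(im[154:162,206:217].astype(int)[:,:,0])
for n,box,z in(('pinH',(206,154,216,162),.172),('pinL',(212,161,222,170),.067)):
    for k in(0,10):
        q=cen(b-g+k,*box);P=plane(c,q,z+.006);print(n,k,q,P,cup(P))
sat=np.maximum(np.maximum(r,g),b)-b   # brass: high r-b
for n,box,z in(('ringH',(228,149,238,161),.220),('ringL',(233,156,243,168),.115)):
    for k in(130,):
        q=cen(np.where(r-b>k,1.,0),*box);P=plane(c,q,z);print(n,k,q,P,cup(P))
print((r-b)[149:161,227:240].astype(int))
print(arm.get_state()['position'])
```

```text
[[ 68  69  66  67  68  64  69  70  68  72  69]
 [ 67  67  68  68  74  65  64  66  67  64  65]
 [ 70  68  73 105 128  84  62  66  69  65  65]
 [ 71  68  80 154 185 109  62  64  68  70  70]
 [ 72  70  75 126 162  98  69  57  63  70  71]
 [ 71  71  70  66  89  76  69  42  46  71  70]
 [ 68  58  62  60  81  67  57  31  30  70  71]
 [ 67  55  36  47  46  37  32  19  33  72  75]]
pinH 0 [210.     157.2667] [0.614  0.2537 0.178 ] [106.1642 -92.9311]
pinH 10 [210.25   157.5667] [0.6131 0.2528 0.178 ] [105.2045 -93.8228]
pinL 0 [216. 165.] [0.6144 0.2539 0.073 ] [106.4799 -92.7449]
pinL 10 [216.1548 165.4405] [0.6128 0.2533 0.073 ] [104.9358 -93.4099]
ringH 130 [232.0952 154.9048] [0.6129 0.1757 0.22  ] [ 106.7894 -170.9371]
ringL 130 [235.75   161.6875] [0.6177 0.1795 0.115 ] [ 111.5044 -167.0486]
[[122 122 120 123 121 124 125 111  45  64  75  72  73]
 [118 120 115 117 120 119 120  90  20  18  14   6   5]
 [114 113 115 123 129 130 123  84  27  25  27  27  26]
 [115 116 123 150 152 152 148  85  20  23  24  25  25]
 [116 117 143 151 109 108 167  95  23  25  26  26  28]
 [114 118 160 120  80  83 156 142  38  18  19  18  21]
 [111 114 149 144 105 119 161 132  69  26  19  19  20]
 [110 109 121 166 148 152 149  84  67  45  20  21  22]
 [112 111 106 107 106  96  84  72  84  79  37  22  20]
 [114 111 107 103  92  77  77  87 104 101  73  22  18]
 [109 110 105 103 103 100 103 105 118 127 117  52  20]
 [105 106 105 101 105 103 106 115 143 157 148 115  34]]
[0.6131 0.0806 0.2454]
```

```bash
python3 -m inch '0.02 -0.001 0 0; 0.04 -0.002 0 0; 0.05 -0.003 0 0; 0.055 -0.003 0 0; 0.055 -0.003 0 0'
python3 - <<'E'
from h import *
im=arm.snapshot('wrist')[:,:,::-1];a=cv2.resize(im[0:80,260:390],(780,480),interpolation=cv2.INTER_CUBIC);cv2.imwrite('pics/w4.png',a)
s=arm.get_state();print(s['position'],s['tcp_rot'][:,0],s['force'],s['moment'])
E
```

```text
time_s: 5.7
position: [0.6112, 0.1364, 0.2451]
tcp_rot: [[0.021, 1.0, -0.0], [1.0, -0.021, -0.0], [-0.0, -0.0, -1.0]]
force: [0.3, -0.7, -2.8]
grip_width: 0.0094
grip_force: 59.7
[0.6114 0.1356 0.2451] [ 0.0224  0.9997 -0.0009] [ 0.9288  0.2387 -1.5679] [-0.0443  0.0555 -0.0371]
```

View pics/w4.png

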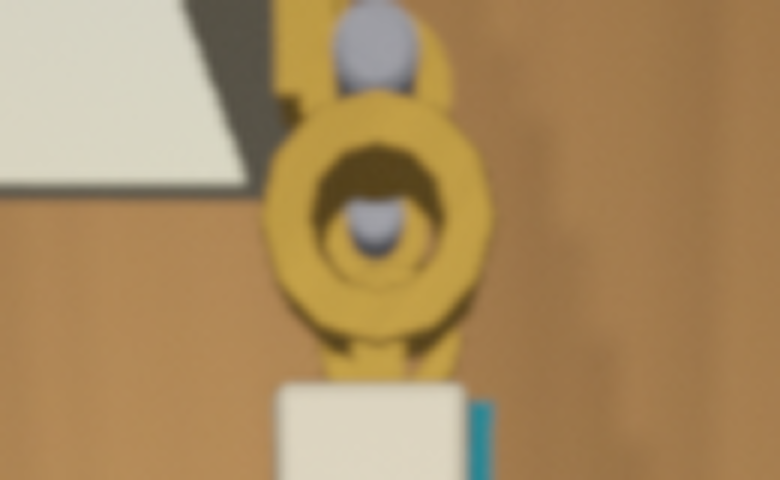

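The crop shows the ring centred at (378,215) and the upper pin's disc at (376,46), with the lower pin visible through the bore in line with it. I'll compute the remaining offset.

Run:
```python
from h import *
f=lambda u,v:(260+u/6-.42,v/6-.42)
r=tool(f(378,215),.0245)
for v in(42,46,50):print(v,r,tool(f(376,v),.0655),tool(f(376,v),.0655)-r)
# panel direction: centre of panel edge
print(tool(f(372,390),-.0105))
```

```text
42 [0.0992 0.0007 0.0245] [0.1189 0.0006 0.0655] [ 0.0197 -0.0002  0.041 ]
46 [0.0992 0.0007 0.0245] [0.1186 0.0006 0.0655] [ 0.0194 -0.0002  0.041 ]
50 [0.0992 0.0007 0.0245] [0.1183 0.0006 0.0655] [ 0.0191 -0.0002  0.041 ]
[ 0.0848  0.0003 -0.0105]
```

```bash
python3 -m inch '0.007 0 0 0; 0.014 0 0 0; 0.0194 0 0 0; 0.0194 0 0 0'
python3 - <<'E'
from h import *
im=arm.snapshot('wrist')[:,:,::-1];a=cv2.resize(im[0:80,260:390],(780,480),interpolation=cv2.INTER_CUBIC);cv2.imwrite('pics/w5.png',a)
s=arm.get_state();print(s['position'],s['tcp_rot'][:,0],s['force'],s['moment'])
E
```

```text
time_s: 6.25
position: [0.6115, 0.1567, 0.2452]
tcp_rot: [[0.02, 1.0, -0.0], [1.0, -0.02, 0.001], [0.001, -0.0, -1.0]]
force: [-0.6, 0.3, -2.3]
grip_width: 0.0094
grip_force: 59.7
[0.6116 0.1559 0.2451] [ 0.0212  0.9998 -0.0001] [ 1.1497  0.3746 -3.0499] [ 0.0069 -0.0329  0.0285]
```

View pics/w5.png

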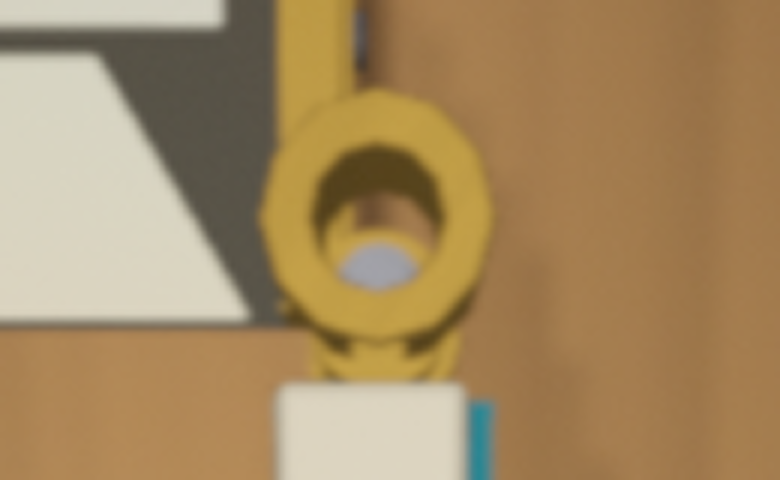

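The crop shows the upper pin's disc in the bore, centred laterally at (378,~283), within about 0.5 mm of where it should be when aligned. I'll lower towards the pin tips.

```bash
python3 -m inch '0 0 0.005 0; 0 0 0.01 0; 0 0 0.013 0; 0 0 0.0135 0; 0 0 0.0135 0'; python3 -m inch '0 0 0.001 0; 0 0 0.002 0; 0 0 0.002 0'
```

```text
time_s: 6.92
position: [0.6117, 0.1556, 0.2317]
tcp_rot: [[0.022, 1.0, 0.0], [1.0, -0.022, 0.0], [0.0, 0.0, -1.0]]
force: [0.3, 0.6, -2.6]
grip_width: 0.0097
grip_force: 59.7
time_s: 7.3
position: [0.6118, 0.1554, 0.2298]
tcp_rot: [[0.022, 1.0, 0.0], [1.0, -0.022, -0.0], [-0.0, 0.0, -1.0]]
force: [0.1, -0.7, -1.5]
grip_width: 0.0099
grip_force: 59.7
```

```bash
python3 -m inch '0 0 0.0005 0; 0 0 0.001 0; 0 0 0.0015 0; 0 0 0.0015 0' ; python3 -c "
from h import *
s=arm.get_state();print(s['force'],s['moment'])"
```

```text
time_s: 7.8
position: [0.6115, 0.1558, 0.228]
tcp_rot: [[0.022, 1.0, -0.0], [1.0, -0.022, 0.001], [0.001, -0.0, -1.0]]
force: [-0.5, 0.1, -2.8]
grip_width: 0.0095
grip_force: 59.7
[-0.5487  0.0782 -2.7514] [-0.0617  0.0643 -0.0174]
```

```bash
python3 -m inch '0 0 0.0005 0; 0 0 0.001 0; 0 0 0.0015 0; 0 0 0.0015 0' ; python3 -c "
from h import *
s=arm.get_state();print(s['force'],s['moment'])";  python3 -m inch '0 0 0.0005 0; 0 0 0.001 0; 0 0 0.0015 0; 0 0 0.0015 0'; python3 -c "
from h import *
s=arm.get_state();print(s['force'],s['moment'])"
```

```text
time_s: 8.3
position: [0.6115, 0.1556, 0.2264]
tcp_rot: [[0.022, 1.0, -0.0], [1.0, -0.022, 0.0], [0.0, -0.0, -1.0]]
force: [-0.7, -0.3, -2.6]
grip_width: 0.0093
grip_force: 59.7
[-0.7271 -0.2858 -2.5811] [-0.0262  0.0321  0.0519]
time_s: 8.8
position: [0.6116, 0.1556, 0.2251]
tcp_rot: [[0.022, 1.0, -0.0], [1.0, -0.022, 0.0], [0.0, -0.0, -1.0]]
force: [-0.2, -0.6, -2.2]
grip_width: 0.0099
grip_force: 59.7
[-0.1513 -0.5677 -2.209 ] [0.0625 0.0834 0.0467]
```

```bash
python3 -m inch '0 0 0.0005 0; 0 0 0.001 0; 0 0 0.0015 0; 0 0 0.002 0; 0 0 0.002 0' ;  python3 -m inch '0 0 0.0005 0; 0 0 0.001 0; 0 0 0.0015 0; 0 0 0.002 0; 0 0 0.002 0'; python3 -c "
from h import *
s=arm.get_state();print(s['force'],s['moment'])
p=dict(arm.camera_params('wrist'));im=arm.snapshot('wrist')[:,:,::-1];a=cv2.resize(im[0:80,260:390],(780,480),interpolation=cv2.INTER_CUBIC);cv2.imwrite('pics/w6.png',a)"
```

```text
time_s: 9.43
position: [0.6117, 0.1555, 0.2231]
tcp_rot: [[0.022, 1.0, -0.0], [1.0, -0.022, 0.0], [0.0, -0.0, -1.0]]
force: [0.1, -0.8, -2.5]
grip_width: 0.0093
grip_force: 59.7
time_s: 10.05
position: [0.6117, 0.1556, 0.2211]
tcp_rot: [[0.022, 1.0, -0.0], [1.0, -0.022, 0.0], [0.0, -0.0, -1.0]]
force: [-0.1, 0.1, -2.6]
grip_width: 0.0097
grip_force: 59.7
[-0.0787  0.1317 -2.6168] [0.0205 0.0517 0.0627]
```

View pics/w6.png

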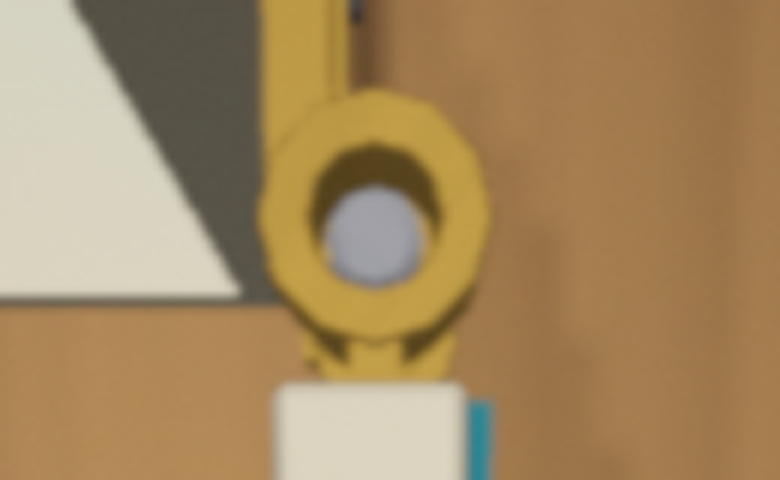

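The crop shows the steel pin inside the bore at (374,235), with no contact force. I'll carry on down gently until it seats. That was my tenth picture, so the rest is by numbers.

```bash
python3 -m inch '0 0 0.001 0; 0 0 0.002 0; 0 0 0.003 0; 0 0 0.004 0; 0 0 0.004 0' ;  python3 -m inch '0 0 0.001 0; 0 0 0.002 0; 0 0 0.003 0; 0 0 0.004 0; 0 0 0.004 0'; python3 -m inch '0 0 0.0005 0; 0 0 0.001 0; 0 0 0.0015 0; 0 0 0.002 0; 0 0 0.002 0'
```

```text
time_s: 10.72
position: [0.6116, 0.1555, 0.217]
tcp_rot: [[0.022, 1.0, -0.0], [1.0, -0.022, -0.0], [-0.0, -0.0, -1.0]]
force: [-0.4, 0.6, -3.5]
grip_width: 0.0096
grip_force: 59.7
time_s: 11.35
position: [0.6116, 0.1556, 0.213]
tcp_rot: [[0.022, 1.0, -0.0], [1.0, -0.022, 0.0], [0.0, -0.0, -1.0]]
force: [-0.1, 1.2, -1.9]
grip_width: 0.0093
grip_force: 59.7
time_s: 11.98
position: [0.6116, 0.1556, 0.2111]
tcp_rot: [[0.022, 1.0, -0.0], [1.0, -0.022, 0.0], [0.0, -0.0, -1.0]]
force: [0.9, 0.5, -2.7]
grip_width: 0.0096
grip_force: 59.7
```

```bash
python3 -m inch '0 0 0.0005 0; 0 0 0.001 0; 0 0 0.001 0; 0 0 0.001 0'; python3 -c "
from h import *
s=arm.get_state();print(s['force'],s['moment'])"
```

```text
time_s: 12.48
position: [0.6116, 0.1556, 0.2101]
tcp_rot: [[0.022, 1.0, -0.0], [1.0, -0.022, 0.0], [0.0, -0.0, -1.0]]
force: [-0.5, -0.1, -2.4]
grip_width: 0.0092
grip_force: 59.7
[-0.5193 -0.0953 -2.3857] [ 0.0204  0.0195 -0.0056]
```

```bash
python3 -m inch '0 0 0.0003 0; 0 0 0.0005 0; 0 0 0.0005 0; 0 0 0.0005 0'; python3 -m inch '0 0 0.0003 0; 0 0 0.0005 0; 0 0 0.0005 0; 0 0 0.0005 0'
```

```text
time_s: 12.98
position: [0.6117, 0.1554, 0.2098]
tcp_rot: [[0.022, 1.0, 0.0], [1.0, -0.022, -0.0], [-0.0, 0.0, -1.0]]
force: [-0.6, 0.4, -1.9]
grip_width: 0.0094
grip_force: 59.8
time_s: 13.48
position: [0.6118, 0.1553, 0.2093]
tcp_rot: [[0.022, 1.0, 0.0], [1.0, -0.022, -0.0], [-0.0, 0.0, -1.0]]
force: [0.3, -1.4, -0.9]
grip_width: 0.0093
grip_force: 60.0
```

```bash
python3 -m inch '0 0 0.0003 0; 0 0 0.0005 0; 0 0 0.0005 0; 0 0 0.0005 0'
```

```text
time_s: 13.98
position: [0.612, 0.1552, 0.2091]
tcp_rot: [[0.022, 1.0, 0.001], [1.0, -0.022, -0.0], [-0.0, 0.001, -1.0]]
force: [-0.5, -1.8, 3.5]
grip_width: 0.0097
grip_force: 60.4
```

Force rose from −2.5 to +3.5 N at TCP z 0.209, the expected hung height of 0.2095, so the door is seated. Releasing and rising.

```bash
python3 -m inch '0 0 0 0; 0 0 0 0; 0 0 0 0; 0 0 0 0' 0.5; python3 -m inch '0 0 -0.02 0; 0 0 -0.04 0; 0 0 -0.06 0; 0 0 -0.06 0'
python3 - <<'E'
from h import *
s=arm.get_state();print(s['force'],s['position'])
w=arm.camera_params('wrist');im=arm.snapshot('wrist')[:,:,::-1];cv2.imwrite('pics/w7.png',im)
m=np.zeros((400,640),np.uint8);m[40:330,280:360]=(im.min(2)>150)[40:330,280:360]
k,l,st,c=cv2.connectedComponentsWithStats(m);i=1+st[1:,4].argmax()
cn=cv2.findContours((l==i).astype(np.uint8),0,1)[0][0][:,0]
for z in(.22,):
    q=np.array([plane(w,q,z)[:2] for q in cn]);print(st[i],cv2.minAreaRect((q*1000).astype(np.float32)))
E
```

```text
time_s: 14.48
position: [0.6116, 0.1559, 0.2085]
tcp_rot: [[0.022, 1.0, -0.0], [1.0, -0.022, 0.0], [0.0, -0.0, -1.0]]
force: [0.3, -0.0, 0.3]
grip_width: 0.0423
grip_force: 0.0
time_s: 14.98
position: [0.6125, 0.1562, 0.2703]
tcp_rot: [[0.022, 1.0, 0.004], [1.0, -0.022, 0.002], [0.002, 0.004, -1.0]]
force: [-0.9, -0.2, -0.3]
grip_width: 0.0429
grip_force: 0.0
[-0.9062 -0.1753 -0.251 ] [0.6125 0.1562 0.2703]
[ 311   78   23  247 4742] ((613.9832153320312, 159.8731689453125), (155.2530517578125, 11.515864372253418), 89.75685119628906)
```

The door stands free and hung, at yaw about 89.7°. Next I close the fingers, move to the outer face near the free edge, and descend beside it.

```bash
python3 -m inch '-0.02 0.02 -0.01 0; -0.04 0.045 -0.01 0; -0.051 0.047 -0.01 0; -0.051 0.047 0.02 0; -0.051 0.047 0.064 0' 0
python3 - <<'E'
import numpy as np
h=np.array([.150,-.022])
for n in(5,3):
  for k in range(1,6):
    a=np.radians(n*k);R=np.array([[np.cos(a),-np.sin(a)],[np.sin(a),np.cos(a)]]);print(n*k,np.round(h-R@h,4))
E
```

```text
time_s: 15.65
position: [0.6573, 0.1043, 0.2044]
tcp_rot: [[0.021, 1.0, 0.002], [1.0, -0.021, 0.001], [0.002, 0.002, -1.0]]
force: [0.1, 0.5, -0.9]
grip_width: -0.0001
grip_force: 0.0
5 [-0.0013 -0.0132]
10 [-0.0015 -0.0264]
15 [-0.0006 -0.0396]
20 [ 0.0015 -0.0526]
25 [ 0.0048 -0.0655]
3 [-0.0009 -0.0079]
6 [-0.0015 -0.0158]
9 [-0.0016 -0.0237]
12 [-0.0013 -0.0317]
15 [-0.0006 -0.0396]
```

```bash
python3 -m inch '0 -0.008 0 0; 0 -0.016 0 0; 0 -0.021 0 0; 0 -0.025 0 0; 0 -0.025 0 0'; python3 -m inch '-0.0009 -0.0079 0 3; -0.0015 -0.0158 0 6; -0.0016 -0.0237 0 9; -0.0013 -0.0317 0 12; -0.0006 -0.0396 0 15'; python3 -c "
from h import *
s=arm.get_state();print(s['force'],s['moment'])
im=arm.snapshot('wrist')[:,:,::-1];cv2.imwrite('pics/w8.png',im)
w=arm.camera_params('wrist')
m=np.zeros((400,640),np.uint8);m[:,200:340]=(im.min(2)>150)[:,200:340]
k,l,st,c=cv2.connectedComponentsWithStats(m)
for i in range(1,k):
  if st[i,4]>800:
    cn=cv2.findContours((l==i).astype(np.uint8),0,1)[0][0][:,0];q=np.array([plane(w,q,.22)[:2] for q in cn]);print(st[i],cv2.minAreaRect((q*1000).astype(np.float32)))
"
```

```text
time_s: 16.27
position: [0.6326, 0.1043, 0.2056]
tcp_rot: [[0.022, 1.0, 0.001], [1.0, -0.022, 0.0], [0.0, 0.001, -1.0]]
force: [0.4, 0.2, 0.3]
grip_width: 0.0001
grip_force: 0.0
time_s: 16.9
position: [0.5931, 0.1043, 0.2049]
tcp_rot: [[0.282, 0.959, 0.001], [0.959, -0.282, 0.0], [0.0, 0.001, -1.0]]
force: [-0.4, -0.5, 0.4]
grip_width: -0.0
grip_force: 0.1
[-0.4228 -0.521   0.3828] [-0.0549  0.0269  0.0146]
[ 241    0   52  305 8615] ((586.583251953125, 153.62158203125), (118.51963806152344, 11.334844589233398), 75.91758728027344)
```

The door follows, now at about 76°. Continuing the swing.

```bash
for i in 1; do python3 -m inch '-0.0009 -0.0079 0 3; -0.0015 -0.0158 0 6; -0.0016 -0.0237 0 9; -0.0013 -0.0317 0 12; -0.0006 -0.0396 0 15'; done; python3 -m inch '-0.0009 -0.0079 0 3; -0.0015 -0.0158 0 6; -0.0016 -0.0237 0 9; -0.0013 -0.0317 0 12; -0.0006 -0.0396 0 15'; python3 -m inch '-0.0009 -0.0079 0 3; -0.0015 -0.0158 0 6; -0.0016 -0.0237 0 9; -0.0013 -0.0317 0 12; -0.0006 -0.0396 0 15'
```

```text
time_s: 17.58
position: [0.5551, 0.1149, 0.2049]
tcp_rot: [[0.52, 0.854, 0.001], [0.854, -0.52, 0.0], [0.001, 0.001, -1.0]]
force: [-0.0, -0.3, 0.2]
grip_width: 0.0001
grip_force: 0.0
time_s: 18.2
position: [0.5209, 0.1351, 0.2049]
tcp_rot: [[0.723, 0.691, 0.001], [0.691, -0.723, 0.0], [0.001, 0.0, -1.0]]
force: [0.5, 0.3, 1.7]
grip_width: 0.0001
grip_force: 0.0
time_s: 18.82
position: [0.4931, 0.1634, 0.2049]
tcp_rot: [[0.877, 0.48, 0.001], [0.48, -0.877, 0.0], [0.001, 0.0, -1.0]]
force: [-0.1, 0.8, -0.3]
grip_width: -0.0001
grip_force: 0.1
```

```bash
python3 -m inch '-0.0009 -0.0079 0 3; -0.0015 -0.0158 0 6; -0.0016 -0.0237 0 9; -0.0013 -0.0317 0 12; -0.0006 -0.0396 0 15'; python3 -m inch '-0.0005 -0.0053 0 2; -0.0011 -0.0106 0 4; -0.0015 -0.0158 0 6; -0.0016 -0.0211 0 8; -0.0015 -0.0264 0 10';  python3 -c "
from h import *
s=arm.get_state();print(s['force'],s['moment'])
im=arm.snapshot('side')[:,:,::-1];cv2.imwrite('pics/s9.png',im)
"
```

```text
time_s: 19.45
position: [0.4736, 0.198, 0.2049]
tcp_rot: [[0.972, 0.237, 0.001], [0.237, -0.972, 0.0], [0.001, -0.0, -1.0]]
force: [0.2, -0.2, 0.3]
grip_width: -0.0001
grip_force: 0.1
time_s: 20.08
position: [0.4659, 0.2232, 0.2049]
tcp_rot: [[0.998, 0.065, 0.001], [0.065, -0.998, 0.0], [0.001, -0.0, -1.0]]
force: [0.2, 0.1, -0.6]
grip_width: 0.0001
grip_force: 0.1
[ 0.2204  0.1165 -0.59  ] [0.0044 0.0229 0.048 ]
```

```bash
python3 -m inch '0 -0.002 0 0.8; 0 -0.004 0 1.6; 0 -0.006 0 2.4; 0 -0.008 0 3; 0 -0.0095 0 3.5'; python3 -m inch '0 -0.001 0 0; 0 -0.002 0 0; 0 -0.0025 0 0; 0 -0.003 0 0'
```

```text
time_s: 20.75
position: [0.4649, 0.2324, 0.2047]
tcp_rot: [[1.0, 0.004, 0.0], [0.004, -1.0, 0.0], [0.0, -0.0, -1.0]]
force: [0.8, -0.4, -0.8]
grip_width: 0.0002
grip_force: 0.1
time_s: 21.25
position: [0.4648, 0.2353, 0.2046]
tcp_rot: [[1.0, 0.004, -0.0], [0.004, -1.0, 0.0], [-0.0, -0.0, -1.0]]
force: [0.3, -0.7, -0.4]
grip_width: 0.0001
grip_force: 0.0
```

```bash
python3 -m inch '0 -0.0008 0 0; 0 -0.0016 0 0; 0 -0.002 0 0'; python3 -c "
from h import *
im=arm.snapshot('top')[:,:,::-1];cv2.imwrite('pics/t9.png',im)
c=arm.camera_params('top');m=np.zeros((400,640),np.uint8);m[140:240,202:235]=(im.min(2)>190)[140:240,202:235]
k,l,st,ce=cv2.connectedComponentsWithStats(m)
for i in range(1,k):
  if st[i,4]>20:
    cn=cv2.findContours((l==i).astype(np.uint8),0,1)[0][0][:,0];q=np.array([plane(c,q,.22)[:2] for q in cn]);print(st[i],cv2.minAreaRect((q*1000).astype(np.float32)))
"
```

```text
time_s: 21.62
position: [0.4648, 0.2367, 0.2046]
tcp_rot: [[1.0, 0.004, -0.0], [0.004, -1.0, -0.001], [-0.0, 0.001, -1.0]]
force: [0.4, -1.0, -0.1]
grip_width: -0.0001
grip_force: 0.8
[205 160   4  17  50] ((568.1504516601562, 253.41831970214844), (51.85040283203125, 9.387185096740723), 3.607787847518921)
```

```bash
python3 -m inch '0 -0.0005 0 0; 0 -0.001 0 0; 0 -0.001 0 0'; python3 -m inch '0 -0.0005 0 0; 0 -0.001 0 0; 0 -0.001 0 0'
```

```text
time_s: 22.05
position: [0.4648, 0.237, 0.2046]
tcp_rot: [[1.0, 0.003, -0.001], [0.003, -1.0, -0.002], [-0.001, 0.002, -1.0]]
force: [0.2, -4.2, 1.7]
grip_width: -0.0003
grip_force: 2.5
time_s: 22.42
position: [0.4648, 0.2371, 0.2045]
tcp_rot: [[1.0, 0.003, -0.001], [0.003, -1.0, -0.003], [-0.001, 0.003, -1.0]]
force: [-0.8, -6.8, 2.1]
grip_width: 0.0
grip_force: 3.4
```

```bash
python3 -m inch '0 -0.0005 0 0; 0 -0.001 0 0; 0 -0.001 0 0'; python3 -m inch '0 -0.0005 0 0; 0 -0.001 0 0; 0 -0.001 0 0'
```

```text
time_s: 22.8
position: [0.4648, 0.2372, 0.2045]
tcp_rot: [[1.0, 0.002, -0.001], [0.002, -1.0, -0.005], [-0.001, 0.005, -1.0]]
force: [-0.2, -7.4, 2.8]
grip_width: 0.0001
grip_force: 4.2
time_s: 23.18
position: [0.4648, 0.2373, 0.2045]
tcp_rot: [[1.0, 0.002, -0.002], [0.002, -1.0, -0.006], [-0.002, 0.006, -1.0]]
force: [-0.5, -8.3, 3.9]
grip_width: 0.0002
grip_force: 4.9
```

It is against the bumper: firm at 8 N, with the face at y ≈ 0.247 against 0.248 expected. Backing off slowly, then clearing away and checking.

```bash
python3 -m inch '0 0.0015 0 0; 0 0.003 0 0; 0 0.005 0 0; 0 0.01 0 0; 0 0.03 0 0'; python3 -m inch '0 0.04 -0.02 0; 0 0.09 -0.06 0; 0 0.14 -0.11 0; 0 0.2 -0.12 0; 0 0.25 -0.12 0'
python3 - <<'E'
from h import *
s=arm.get_state();print(s['force'])
for n in('top','side'):
    im=arm.snapshot(n)[:,:,::-1];cv2.imwrite(f'pics/{n}9.png',im);c=arm.camera_params(n)
    R=np.array([[np.cos(-.0225),-np.sin(-.0225)],[np.sin(-.0225),np.cos(-.0225)]])
    for nm,l in(('cornerfree',(-68,-96)),('hingeend',(92,-93))):
        q=proj(c,[*(R@np.array(l)/1000+[.510,.349]),.22]);print(n,nm,q)
im=cv2.imread('pics/top9.png');c=arm.camera_params('top')
print(im[150:230:3,198:226].min(2))
E
```

```text
time_s: 23.8
position: [0.4649, 0.2132, 0.2048]
tcp_rot: [[1.0, 0.008, 0.001], [0.008, -1.0, 0.003], [0.001, -0.003, -1.0]]
force: [-0.1, -0.5, 0.0]
grip_width: 0.0002
grip_force: 0.0
time_s: 24.42
position: [0.4665, -0.0415, 0.3266]
tcp_rot: [[1.0, 0.003, 0.005], [0.003, -1.0, 0.0], [0.005, -0.0, -1.0]]
force: [0.1, -0.1, -0.4]
grip_width: 0.0004
grip_force: 0.0
[ 0.1239 -0.0938 -0.3846]
top cornerfree [203.4742 208.3246]
top hingeend [206.9683 158.1606]
side cornerfree [305.8968 290.4219]
side hingeend [225.1977 274.7562]
[[ 72  70  72  65  67  67  68  63  72  71  66  67  69  69  67  71  73  70
   72  72  72  75  71  72  67  74  70  75]
 [ 68  64  73  69  65  70  69  73  71  66  68  71  69  73  71  71  66  70
   71  73  71  75  72  75  67  71  72  73]
 [149 148 145 147 135  74  66  71  66  51  54  85 109  68  47  59  65  65
   67  65  68  65  66  72  69  68  69  66]
 [220 221 220 217 196  88  64  79 136 137 133  88  79  47  31  10  49  73
   71  74  66  72  70  67  73  70  67  61]
 [221 221 222 223 179  82  72 111 233 230 225 152  37   5  36  34  50  59
   62  61  67  66  65  67  6
[... 1889 characters left out ...]
131 218 231 230 230 228 228 225 228 227 226 227 229 225 131  67  70  71
   68  57  17   2   0  32  63  65  72  73]
 [ 85  65  65  91 153 213 225 229 227 226 226 226 227 229  93  61  71  81
   70  73  71  75  72  72  66  73  74  72]
 [ 75  76  78  78  69  75  72  69  89 149 210 228 231 193  84  55  54  59
   50  58  56  60  63  57  63  65  65  60]
 [ 75  77  76  78  76  77  73  80  78  68  73  68  73  74  69  69  74  69
   69  75  68  71  72  76  71  66  68  69]
 [ 70  69  63  65  68  73  70  75  65  71  70  70  72  71  74  72  62  72
   69  68  69  72  67  68  75  69  70  71]
 [ 67  61  62  68  67  61  66  62  60  69  67  66  65  67  74  71  69  65
   70  68  72  72  67  73  74  68  69  69]]
```

Run:
```python
from h import *
R=np.array([[np.cos(-.0225),-np.sin(-.0225)],[np.sin(-.0225),np.cos(-.0225)]]);O=np.array([.510,.349])
cup=lambda P:R.T@(P[:2]-O)*1000
for f in('top9','t9'):
    c=arm.camera_params('top');im=cv2.imread(f'pics/{f}.png').min(2).astype(float)
    for r in(160,164,168,174,180,190,200,205):
        o=[]
        row=im[r,198:216]; 
        # right edge crossing 190 of last bright run
        b=np.where(row>190)[0]
        if len(b)==0: continue
        k=b.max();x=198+k+(row[k]-150)/(row[k]-row[k+1]+1e-6);o=cup(plane(c,(min(x,198+k+1),r),.22));print(f,r,round(x,2),o)
c=arm.camera_params('top')
for y in(-80,-90):print('bumper',y,[proj(c,[*(R@np.array([x,y])/1000+O),.195]) for x in(-76,-60)])
c=arm.camera_params('side');im=cv2.imread('pics/side9.png').min(2).astype(int)
for y in range(276,312,3):print(y,im[y,290:325])
for x,y in((-66,-87),(-66,-99),(-66,-80)):print(x,y,proj(c,[*(R@np.array([x,y])/1000+O),.22 if y<-80 else .23]))
```

```text
top9 160 208.94 [ 86.3709 -99.6651]
top9 164 209.12 [  73.4551 -100.9682]
top9 168 208.97 [  60.5644 -101.9875]
top9 174 209.1 [  41.3132 -103.71  ]
top9 180 209.46 [  22.1466 -105.3449]
top9 190 209.44 [  -9.5326 -109.4112]
top9 200 209.65 [ -41.007  -112.7547]
top9 205 209.62 [ -56.6763 -113.9851]
t9 160 208.69 [ 86.3292 -98.8807]
t9 164 208.37 [ 73.3507 -98.9962]
t9 168 208.01 [ 60.4044 -98.9499]
t9 174 207.6 [ 41.0857 -99.3554]
bumper -80 [array([199.8531, 211.7566]), array([200.3055, 206.7327])]
bumper -90 [array([203.045 , 211.9127]), array([203.4912, 206.8893])]
276 [119 120 120 120 119 120 118 118 116 114 116 114 116 119 119 121 120 118
 117 116 116 116 113 112 111 112 115 115 115 112 110 108 109 112 112]
279 [123 123 122 120 118 118 118 114 114 115 115 118 119 121 122 121 118 119
 117 115 115 114 114 111 112 117 116 114 112 111 110 109 112 112 111]
282 [ 65  61  71  79  89  98 105 106 107 112 115 121 123 124 121 120 120 117
 117 117 113 113 111 114 115 117 114 113 110 109 110 111 112 112 111]
285 [235 235 237 238 241 244 246 252 255 248 225 202 188 164 169 160 136 118
  96  
[... 623 characters left out ...]
152 105 109 109 108 111 112]
300 [233 234 234 234 233 234 234 233 234 233 233 233 233 233 233 233 233 233
 233 233 233 233 233 233 234 240 221 137  97 110 108 110 111 111 114]
303 [234 235 234 233 234 234 233 233 234 234 233 234 234 234 234 233 233 234
 233 234 233 233 233 234 240 223 136  85 105 110 108 111 111 114 115]
306 [234 234 234 233 234 233 233 234 233 234 234 233 233 234 233 234 233 233
 233 233 233 233 235 240 223 138  85  95 105 112 109 111 112 115 106]
309 [234 234 233 234 234 234 234 233 234 233 233 234 234 233 233 234 234 234
 234 233 233 234 240 223 139  85  94  97 106 112 112 112 116 107  86]
-66 -87 [303.4865 293.7932]
-66 -99 [305.3099 289.022 ]
-66 -80 [302.3476 292.9206]
```

While pressed, the door was parallel. It has since rebounded about 6° off the rubber, putting the free edge's outer face at local y −114 rather than −102. I'll press it shut again and let go much more slowly.

```bash
python3 -m inch '0 -0.05 0 0; 0 -0.1 0.01 0; 0 -0.16 0.04 0; 0 -0.21 0.08 0; 0 -0.245 0.12 0'; python3 -m inch '0 -0.004 0 0; 0 -0.008 0 0; 0 -0.012 0 0; 0 -0.015 0 0; 0 -0.018 0 0'; python3 -m inch '0 -0.002 0 0; 0 -0.004 0 0; 0 -0.006 0 0; 0 -0.008 0 0; 0 -0.009 0 0'; python3 -c "
from h import *
s=arm.get_state();print(s['force'],s['position'])"
```

```text
time_s: 25.15
position: [0.465, 0.2087, 0.2041]
tcp_rot: [[1.0, 0.006, 0.002], [0.006, -1.0, 0.002], [0.002, -0.002, -1.0]]
force: [0.3, -0.2, -0.4]
grip_width: 0.0
grip_force: 0.0
time_s: 25.78
position: [0.4653, 0.224, 0.2053]
tcp_rot: [[1.0, 0.003, 0.001], [0.003, -1.0, 0.0], [0.001, -0.0, -1.0]]
force: [-0.6, -0.3, -0.7]
grip_width: 0.0002
grip_force: 0.0
time_s: 26.4
position: [0.4648, 0.2335, 0.2046]
tcp_rot: [[1.0, 0.004, -0.0], [0.004, -1.0, 0.0], [-0.0, -0.0, -1.0]]
force: [-0.3, 0.9, 0.5]
grip_width: -0.0002
grip_force: 0.0
[-0.3374  0.893   0.5434] [0.4648 0.2335 0.2046]
```

```bash
python3 -m inch '0 -0.0005 0 0; 0 -0.001 0 0; 0 -0.0015 0 0; 0 -0.002 0 0; 0 -0.0025 0 0'; python3 -m inch '0 -0.0002 0 0; 0 -0.0004 0 0; 0 -0.0006 0 0; 0 -0.0008 0 0; 0 -0.001 0 0';python3 -m inch '0 -0.0002 0 0; 0 -0.0004 0 0; 0 -0.0006 0 0; 0 -0.0006 0 0; 0 -0.0006 0 0'
```

```text
time_s: 27.02
position: [0.4649, 0.2358, 0.2047]
tcp_rot: [[1.0, 0.004, 0.0], [0.004, -1.0, 0.0], [0.0, -0.0, -1.0]]
force: [-0.0, -0.1, -0.1]
grip_width: 0.0001
grip_force: 0.1
time_s: 27.65
position: [0.4648, 0.2367, 0.2046]
tcp_rot: [[1.0, 0.004, -0.0], [0.004, -1.0, -0.0], [-0.0, 0.0, -1.0]]
force: [-0.0, -0.8, 0.1]
grip_width: 0.0003
grip_force: 0.2
time_s: 28.28
position: [0.4648, 0.2369, 0.2046]
tcp_rot: [[1.0, 0.004, -0.0], [0.004, -1.0, -0.001], [-0.0, 0.001, -1.0]]
force: [-0.1, -2.3, 0.4]
grip_width: -0.0001
grip_force: 1.2
```

Contact at about 2 N. Now withdrawing very slowly, then more once clear.

```bash
python3 -m inch '0 0 0 0; 0 0.0001 0 0; 0 0.0002 0 0; 0 0.0003 0 0; 0 0.0004 0 0'; python3 -m inch '0 0.0001 0 0; 0 0.0002 0 0; 0 0.0003 0 0; 0 0.0004 0 0; 0 0.0005 0 0'; python3 -m inch '0 0.0002 0 0; 0 0.0004 0 0; 0 0.0006 0 0; 0 0.0008 0 0; 0 0.001 0 0'; python3 -m inch '0 0.0003 0 0; 0 0.0006 0 0; 0 0.001 0 0; 0 0.0015 0 0; 0 0.002 0 0'
cat > chk.py <<'E'
from h import *
R=np.array([[np.cos(-.0225),-np.sin(-.0225)],[np.sin(-.0225),np.cos(-.0225)]]);O=np.array([.510,.349])
c=arm.camera_params('top');im=arm.snapshot('top').min(2).astype(float)
for r in(164,170,176,190,200,205):
    row=im[r,198:216];b=np.where(row>190)[0]
    if len(b) and b.max()<17:
        k=b.max();x=198+k+min(1,(row[k]-150)/(row[k]-row[k+1]+1e-6));print(r,round(x,2),R.T@(plane(c,(x,r),.22)[:2]-O)*1000)
E
python3 chk.py
```

```text
time_s: 28.9
position: [0.4648, 0.237, 0.2047]
tcp_rot: [[1.0, 0.004, 0.0], [0.004, -1.0, 0.0], [0.0, -0.0, -1.0]]
force: [1.0, -1.6, 1.0]
grip_width: -0.0001
grip_force: 1.2
time_s: 29.52
position: [0.4649, 0.2368, 0.2047]
tcp_rot: [[1.0, 0.004, 0.0], [0.004, -1.0, 0.001], [0.0, -0.001, -1.0]]
force: [0.7, -1.2, -0.1]
grip_width: 0.0002
grip_force: 0.6
time_s: 30.15
position: [0.4649, 0.2357, 0.2047]
tcp_rot: [[1.0, 0.004, 0.0], [0.004, -1.0, 0.0], [0.0, -0.0, -1.0]]
force: [0.5, -0.7, 0.1]
grip_width: -0.0003
grip_force: 0.0
time_s: 30.78
position: [0.4649, 0.2334, 0.2047]
tcp_rot: [[1.0, 0.004, 0.0], [0.004, -1.0, 0.0], [0.0, -0.0, -1.0]]
force: [0.7, 0.3, -0.3]
grip_width: 0.0001
grip_force: 0.0
164 208.65 [ 73.3971 -99.8718]
170 208.43 [  54.0467 -100.8356]
```

```bash
python3 chk.py; python3 -m inch '0 0.004 0 0; 0 0.012 0 0; 0 0.025 0 0; 0 0.05 0 0; 0 0.08 -0.02 0'; python3 chk.py; python3 -m inch '0 0.05 -0.03 0; 0 0.1 -0.08 0; 0 0.15 -0.11 0; 0 0.19 -0.11 0; 0 0.19 -0.11 0'; python3 chk.py
```

```text
164 208.67 [ 73.4    -99.9274]
170 208.43 [  54.0467 -100.8356]
time_s: 31.5
position: [0.4641, 0.1517, 0.2237]
tcp_rot: [[1.0, 0.005, -0.003], [0.005, -1.0, -0.001], [-0.003, 0.001, -1.0]]
force: [0.7, 0.3, 0.3]
grip_width: -0.0002
grip_force: 0.0
164 208.66 [ 73.3983 -99.8949]
190 199 [-11.1819 -77.1541]
200 204 [-41.8853 -95.3439]
205 206 [ -57.234  -102.8547]
time_s: 32.17
position: [0.4655, -0.0416, 0.3353]
tcp_rot: [[1.0, -0.005, 0.001], [-0.005, -1.0, -0.002], [0.001, 0.002, -1.0]]
force: [-0.1, 0.0, -0.8]
grip_width: 0.0
grip_force: 0.0
164 208.64 [ 73.3949 -99.8306]
170 208 [ 53.9766 -99.5006]
176 207.94 [  34.7426 -100.9558]
190 207.59 [  -9.8252 -103.6896]
200 207 [ -41.4193 -104.5807]
205 207 [ -57.08   -105.9283]
```

Run:
```python
from h import *
R=np.array([[np.cos(-.0225),-np.sin(-.0225)],[np.sin(-.0225),np.cos(-.0225)]]);O=np.array([.510,.349])
c=arm.camera_params('top')
for x in(60,-50,-73.5):
    f=lambda y:round(float(proj(c,[*(R@np.array([x,y])/1000+O),.22])[0]),2)
    yi=-86.5-3.5*(106-x)/174;print(x,'expected inner/outer col',f(yi),f(yi-12),'row',proj(c,[*(R@np.array([x,-96])/1000+O),.22])[1])
im=np.mean([arm.snapshot('top').min(2) for _ in range(4)],0).astype(int)
for r in(160,164,168,190,194,198,202,204,206,207,208,209,210,211):print(r,im[r,196:214])
s=arm.camera_params('side');im=np.mean([arm.snapshot('side').min(2) for _ in range(4)],0).astype(int)
for y in range(284,306,2):print(y,im[y,290:322])
for x,y,z in((-66,-90,.22),(-66,-102,.22),(-66,-106,.22),(-85,-80,.23),(-95,-80,.23)):print(x,y,proj(s,[*(R@np.array([x,y])/1000+O),z]))
```

```text
60 expected inner/outer col 204.31 208.14 row 168.07709633617606
-50 expected inner/outer col 201.92 205.81 row 202.58827368894586
-73.5 expected inner/outer col 201.41 205.3 row 210.08251001324157
160 [220 220 220 219 221 221 183  81  79 166 230 232 234 100  45  24  20  17]
164 [220 220 222 220 222 220 144  76  92 198 230 228 233 102   0  25  32  40]
168 [220 222 220 221 223 221  97  66 108 238 230 228 232 100  54  38  31  37]
190 [224 224 225 222 135 224 225 224 228 229 228 231  95  73  16  38  70  73]
194 [223 225 226 189 167 223 225 224 230 228 228 236 101  73  24  52  70  69]
198 [225 226 223 137 223 226 224 226 235 230 225 184  89  64  16  59  71  71]
202 [226 227 217 136 225 227 223 202 230 229 226 160  80  53  23  63  72  69]
204 [227 226 190 158 226 228 225 209 231 228 227 163  47   0   7  48  67  73]
206 [228 225 185 191 227 142 125 155 232 231 227 147  34   6   9  12  15  47]
207 [227 226 162 192 227  99  43 104 233 231 227 120  16   2   6   2   3  11]
208 [227 226 156 204 230  80  33 114 237 234 229 112  13   3   7   4   4   0]
209 [228 225 138 225 231  79  37 118 224 224
[... 1116 characters left out ...]
4 128 106 109 108]
298 [233 233 233 233 233 233 233 233 233 233 233 233 233 233 233 233 233 233
 233 233 233 233 233 233 234 236 245 191 100 105 109 108]
300 [234 233 233 233 233 233 233 233 233 233 233 233 233 233 233 233 233 233
 233 233 233 232 233 233 234 240 221 137  95 110 109 109]
302 [233 233 233 233 233 233 234 233 233 233 233 233 233 233 233 233 233 233
 233 233 233 233 233 233 236 244 174  78 103 110 109 109]
304 [234 234 234 233 233 233 233 233 233 233 233 233 233 233 233 233 233 233
 233 233 233 233 233 235 244 192  89  89 104 110 109 111]
-66 -90 [303.9463 292.5899]
-66 -102 [305.7592 287.8464]
-66 -106 [306.3542 286.2896]
-85 -80 [312.48   295.0582]
-95 -80 [317.8514 296.1914]
```

The door now stands about 1° (roughly 3 mm) off the bumper, and the rebound grows with pressing force. I'll close it once more, stopping at barely-touching contact and letting it settle before I withdraw.

```bash
python3 -m inch '0 -0.05 0 0; 0 -0.1 0.02 0; 0 -0.16 0.05 0; 0 -0.21 0.09 0; 0 -0.25 0.13 0'; python3 -m inch '0 -0.005 0 0; 0 -0.01 0 0; 0 -0.014 0 0; 0 -0.017 0 0; 0 -0.0185 0 0'; python3 -m inch '0 -0.0004 0 0; 0 -0.0008 0 0; 0 -0.0012 0 0; 0 -0.0016 0 0; 0 -0.002 0 0'; python3 -m inch '0 -0.0004 0 0; 0 -0.0008 0 0; 0 -0.0012 0 0; 0 -0.0015 0 0; 0 -0.0018 0 0'; python3 -m inch '0 -0.0001 0 0; 0 -0.0002 0 0; 0 -0.0003 0 0; 0 -0.0004 0 0; 0 -0.0005 0 0'; python3 chk.py
```

```text
time_s: 33.25
position: [0.4652, 0.2161, 0.2041]
tcp_rot: [[1.0, 0.006, 0.002], [0.006, -1.0, 0.002], [0.002, -0.002, -1.0]]
force: [1.7, -0.4, 0.1]
grip_width: 0.0001
grip_force: 0.0
time_s: 33.88
position: [0.4653, 0.2316, 0.2053]
tcp_rot: [[1.0, 0.003, 0.001], [0.003, -1.0, 0.0], [0.001, -0.0, -1.0]]
force: [-1.0, 0.5, -0.5]
grip_width: -0.0
grip_force: 0.0
time_s: 34.5
position: [0.4648, 0.234, 0.2047]
tcp_rot: [[1.0, 0.004, -0.0], [0.004, -1.0, 0.0], [-0.0, -0.0, -1.0]]
force: [0.1, -0.9, 0.8]
grip_width: -0.0
grip_force: 0.0
time_s: 35.12
position: [0.4648, 0.2358, 0.2047]
tcp_rot: [[1.0, 0.004, -0.0], [0.004, -1.0, 0.0], [-0.0, -0.0, -1.0]]
force: [0.2, 0.2, 1.0]
grip_width: -0.0003
grip_force: 0.0
time_s: 35.75
position: [0.4649, 0.2363, 0.2047]
tcp_rot: [[1.0, 0.004, 0.0], [0.004, -1.0, 0.0], [0.0, -0.0, -1.0]]
force: [-0.7, -0.6, -0.1]
grip_width: 0.0001
grip_force: 0.1
164 208.65 [ 73.3969 -99.8675]
170 208 [ 53.9766 -99.5006]
176 207.52 [ 34.6751 -99.6601]
```

```bash
python3 -m inch '0 -0.0001 0 0; 0 -0.0002 0 0; 0 -0.0003 0 0; 0 -0.0004 0 0; 0 -0.0004 0 0'; python3 -m inch '0 0 0 0; 0 0 0 0; 0 0 0 0; 0 0 0 0; 0 0 0 0'; python3 -m inch '0 0.00005 0 0; 0 0.0001 0 0; 0 0.00015 0 0; 0 0.0002 0 0; 0 0.00025 0 0';python3 -m inch '0 0.00005 0 0; 0 0.0001 0 0; 0 0.00015 0 0; 0 0.0002 0 0; 0 0.00025 0 0'; python3 -m inch '0 0.0001 0 0; 0 0.0002 0 0; 0 0.0003 0 0; 0 0.0004 0 0; 0 0.0005 0 0';python3 -m inch '0 0.0002 0 0; 0 0.0005 0 0; 0 0.001 0 0; 0 0.002 0 0; 0 0.004 0 0'; python3 chk.py
```

```text
time_s: 36.42
position: [0.4648, 0.2367, 0.2047]
tcp_rot: [[1.0, 0.004, -0.0], [0.004, -1.0, 0.0], [-0.0, -0.0, -1.0]]
force: [-0.5, -0.8, -0.6]
grip_width: -0.0001
grip_force: 0.1
time_s: 37.05
position: [0.4648, 0.2367, 0.2047]
tcp_rot: [[1.0, 0.004, -0.0], [0.004, -1.0, 0.0], [-0.0, -0.0, -1.0]]
force: [0.2, -0.5, -0.1]
grip_width: 0.0002
grip_force: 0.1
time_s: 37.67
position: [0.4649, 0.2365, 0.2047]
tcp_rot: [[1.0, 0.004, 0.0], [0.004, -1.0, 0.0], [0.0, -0.0, -1.0]]
force: [-0.1, -0.2, -0.8]
grip_width: -0.0
grip_force: 0.0
time_s: 38.3
position: [0.4649, 0.2362, 0.2047]
tcp_rot: [[1.0, 0.004, 0.0], [0.004, -1.0, 0.0], [0.0, -0.0, -1.0]]
force: [-0.4, -0.1, 0.1]
grip_width: -0.0001
grip_force: 0.0
time_s: 38.92
position: [0.4648, 0.2357, 0.2047]
tcp_rot: [[1.0, 0.004, 0.0], [0.004, -1.0, 0.0], [0.0, -0.0, -1.0]]
force: [-0.3, 0.2, -0.4]
grip_width: -0.0001
grip_force: 0.0
time_s: 39.55
position: [0.4649, 0.2316, 0.2047]
tcp_rot: [[1.0, 0.004, 0.0], [0.004, -1.0, 0.0], [0.0, -0.0, -1.0]]
force: [-0.7, -0.7, 0.5]
grip_width: -0.0
grip_force: 0.0
164 208.65 [ 73.3966 -99.8634]
170 208 [ 53.9766 -99.5006]
```

```bash
python3 -m inch '0 0.01 0 0; 0 0.025 0 0; 0 0.05 0 0; 0 0.09 -0.02 0; 0 0.14 -0.05 0'; python3 -m inch '0 0.05 -0.04 0; 0 0.1 -0.08 0; 0 0.13 -0.08 0; 0 0.13 -0.08 0'; python3 chk.py
python3 - <<'E'
from h import *
c=arm.camera_params('top');im=np.mean([arm.snapshot('top').min(2) for _ in range(4)],0).astype(int)
for r in(168,190,202,206,207,208,209):print(r,im[r,198:212])
E
```

```text
time_s: 40.22
position: [0.4647, 0.0898, 0.2546]
tcp_rot: [[1.0, 0.005, -0.002], [0.005, -1.0, -0.001], [-0.002, 0.001, -1.0]]
force: [0.1, -0.2, 0.2]
grip_width: -0.0003
grip_force: 0.0
time_s: 40.72
position: [0.4653, -0.0426, 0.3352]
tcp_rot: [[1.0, -0.004, 0.001], [-0.004, -1.0, -0.002], [0.001, 0.002, -1.0]]
force: [-1.0, 0.6, -0.4]
grip_width: -0.0002
grip_force: 0.0
164 208.63 [ 73.3944 -99.8217]
170 208 [ 53.9766 -99.5006]
176 207.78 [  34.7175 -100.4748]
190 207.63 [  -9.8191 -103.8078]
200 207 [ -41.4193 -104.5807]
205 206.65 [ -57.1335 -104.8603]
168 [220 220 223 221  95  67 107 238 231 227 220  96  55  29]
190 [225 224 131 222 225 224 232 229 229 232  99  73  21  38]
202 [217 134 225 226 224 209 230 229 225 137  80  39  27  65]
206 [184 192 227 141 126 164 232 230 224 107   6   8   7   7]
207 [162 193 227  97  53 139 232 231 225 106   1   0   7   6]
208 [153 204 227  82  41 138 236 234 231 108  12   2   6   1]
209 [139 227 230  80  40 128 221 223 213 100  29   7   6   6]
```

```bash
python3 -m inch '-0.01 -0.04 0 0; -0.02 -0.09 0 0; -0.03 -0.14 0 0; -0.03 -0.19 0 0; -0.03 -0.22 0 0'; python3 -m inch '0 0 0 0; 0 0 0 0'
python3 - <<'E'
from h import *
w=arm.camera_params('wrist');im=arm.snapshot('wrist')[:,:,::-1];cv2.imwrite('pics/w10.png',im);np.save('w10.npy',w['pose'])
R=np.array([[np.cos(-.0225),-np.sin(-.0225)],[np.sin(-.0225),np.cos(-.0225)]]);O=np.array([.510,.349])
P=lambda x,y,z:proj(w,[*(R@np.array([x,y])/1000+O),z])
g=im.min(2).astype(int)
for x in(80,40,0,-40,-55,-66,-74):
    a,b,d=P(x,-80,.23),P(x,-80-(6.5+(106-x)*3.5/174),.22),P(x,-80-(18.5+(106-x)*3.5/174),.22)
    print(x,a,b,d); r=int(round(b[1])); c0=int(b[0])-20
    print(c0,g[r,c0:c0+55])
print('bumper',P(-70,-80,.195),P(-70,-90,.195))
E
```

```text
time_s: 41.6
position: [0.4337, 0.1856, 0.3344]
tcp_rot: [[1.0, 0.011, -0.001], [0.011, -1.0, 0.001], [-0.001, -0.001, -1.0]]
force: [0.6, -0.1, -0.6]
grip_width: 0.0
grip_force: 0.0
time_s: 41.85
position: [0.4349, 0.181, 0.3343]
tcp_rot: [[1.0, 0.004, -0.001], [0.004, -1.0, -0.001], [-0.001, 0.001, -1.0]]
force: [0.7, -0.3, 0.3]
grip_width: -0.0002
grip_force: 0.0
80 [183.3458 -42.154 ] [200.065  -36.3442] [218.6484 -35.766 ]
180 [26 26 24 26 26 25 24 26 26 27 26 26 28 27 27 28 25 26 29 34 43 48 50 52
 52 52 51 51 52 51 52 50 42 35 26 24 21 20 22 16 18 17 18 31 39 44 44 46
 46 48 48 49 50 48 49]
40 [188.9395  28.7233] [205.7795  31.4254] [223.4289  31.9463]
185 [194 194 193 192 180 146  94  69  69  81  72  62  58  58  57  58  56  49
  37  61 122 164 182 184 187 187 187 187 186 186 185 185 185 185 184 183
 183 179 161 121  81  70  69  69  69  70  73  80  68  52  38  19  10   8
  14]
0 [193.9779  92.5646] [210.9482  92.722 ] [227.753   93.1937]
190 [204 204 203 200 181 139  89  71  79  82  76  70  69  69  68  68  65  51
  58 124 172 195 198 192 187 189 190 191 190 190 190 189 188 188
[... 606 characters left out ...]
3 168 138  93  48  30  18   8   7  10  12   7  11   8   8   7
  16]
-66 [201.2806 185.0963] [218.4761 181.9965] [234.051  182.4009]
198 [196 196 191 173 131  86  73  78 100 118 127 132 134 134 133 134 132 122
 100  75  65  62  62  61  68 109 160 187 191 191 190 189 189 188 187 187
 185 185 183 173 150 116  64  54  81  70  75  76  78  76  79  77  77  77
  76]
-74 [202.0913 195.369 ] [219.3145 191.9392] [234.7525 192.3364]
199 [194 194 189 165 119  80  71  73  73  75  75  74  76  75  74  75  76  75
  75  75  74  73  72  71  71  71  72  72  72  72  72  74  75  77  78  78
  78  77  76  77  77  78  77  77  78  78  78  77  77  77  77  78  77  78
  77]
bumper [215.2865 178.6676] [227.1702 178.977 ]
```

The wrist image puts the free edge about 2.5 mm off the expected closed place. I'll touch it once more and compare pressed and released edge positions from the wrist camera, to separate a real gap from model bias.

```bash
cat > edge.py <<'E'
from h import *
w=arm.camera_params('wrist');g=arm.snapshot('wrist').min(2).astype(float)
R=np.array([[np.cos(-.0225),-np.sin(-.0225)],[np.sin(-.0225),np.cos(-.0225)]]);O=np.array([.510,.349])
P=lambda x,y,z:proj(w,[*(R@np.array([x,y])/1000+O),z])
for x in(60,40,20,0,-10,-20,-30,-40,-50,-60):
    a,b=P(x,-80,.23),P(x,-102,.22);s=(P(x,-90,.22)-b)[0]/-12
    if not 1<b[1]<398: continue
    def cross(u,v,win,last):
        r=int(round(v));seg=g[r,int(u)-win:int(u)+win];i=[k for k in range(len(seg)-1) if seg[k]>130>=seg[k+1]]
        if not i:return np.nan
        k=i[-1] if last else min(i,key=lambda k:abs(k-win));return int(u)-win+k+(seg[k]-130)/(seg[k]-seg[k+1])
    ca,cb=cross(a[0],a[1],12,0),cross(b[0],b[1],14,0)
    print(x,'front->outer mm',round(((cb-b[0])-(ca-a[0]))/s+22,2),'edge bias px',round(ca-a[0],1),'row',int(b[1]),'px/mm',round(s,2))
E
python3 edge.py; python3 -m inch '0.03 -0.01 0.05 0; 0.03 -0.02 0.1 0; 0.03 -0.03 0.13 0; 0.03 -0.04 0.13 0; 0.03 -0.048 0.13 0'; python3 -m inch '0 -0.002 0 0; 0 -0.004 0 0; 0 -0.005 0 0; 0 -0.006 0 0; 0 -0.0068 0 0'; python3 -m inch '0 -0.0002 0 0; 0 -0.0004 0 0; 0 -0.0006 0 0; 0 -0.0008 0 0; 0 -0.0009 0 0'; python3 edge.py
```

```text
40 front->outer mm 19.35 edge bias px 1.2 row 32 px/mm 1.47
20 front->outer mm 20.31 edge bias px 1.1 row 63 px/mm 1.43
0 front->outer mm 21.25 edge bias px 1.2 row 93 px/mm 1.4
-10 front->outer mm 21.69 edge bias px 1.3 row 108 px/mm 1.38
-20 front->outer mm 22.22 edge bias px 1.2 row 122 px/mm 1.37
-30 front->outer mm 22.71 edge bias px 1.1 row 135 px/mm 1.35
-40 front->outer mm 23.22 edge bias px 1.1 row 149 px/mm 1.34
-50 front->outer mm 23.96 edge bias px 1.1 row 162 px/mm 1.32
-60 front->outer mm 24.37 edge bias px 1.0 row 175 px/mm 1.31
time_s: 42.58
position: [0.466, 0.2302, 0.2061]
tcp_rot: [[1.0, 0.003, 0.003], [0.003, -1.0, 0.001], [0.003, -0.001, -1.0]]
force: [0.6, -0.3, 0.6]
grip_width: -0.0
grip_force: 0.0
time_s: 43.2
position: [0.4649, 0.2363, 0.2047]
tcp_rot: [[1.0, 0.004, 0.0], [0.004, -1.0, -0.0], [0.0, 0.0, -1.0]]
force: [-0.1, 0.6, 0.6]
grip_width: 0.0004
grip_force: 0.1
time_s: 43.82
position: [0.4648, 0.2369, 0.2046]
tcp_rot: [[1.0, 0.004, -0.0], [0.004, -1.0, -0.001], [-0.0, 0.001, -1.0]]
force: [0.2, -1.4, 0.6]
grip_width: -0.0001
grip_force: 0.8
60 front->outer mm nan edge bias px nan row 6 px/mm 2.97
40 front->outer mm 18.16 edge bias px 2.0 row 69 px/mm 2.83
20 front->outer mm 18.87 edge bias px 1.8 row 127 px/mm 2.7
0 front->outer mm 19.48 edge bias px 1.8 row 179 px/mm 2.58
-10 front->outer mm 19.88 edge bias px 1.6 row 203 px/mm 2.52
-20 front->outer mm 20.24 edge bias px 1.4 row 227 px/mm 2.47
-30 front->outer mm 20.64 edge bias px 1.2 row 249 px/mm 2.42
-40 front->outer mm 18.33 edge bias px 1.1 row 271 px/mm 2.37
-50 front->outer mm nan edge bias px nan row 291 px/mm 2.32
-60 front->outer mm nan edge bias px nan row 311 px/mm 2.28
```

Pressed, the door touches the bumper exactly (outer face 22.0 mm from the front); released, it had drifted 2.8 mm. I'll withdraw in tiny steps and watch.

```bash
sed -i 's/(60,40,20,0,-10,-20,-30,-40,-50,-60)/(40,0,-30)/' edge.py; python3 -m inch '0 0 0 0; 0 0.0001 0 0; 0 0.0002 0 0; 0 0.0003 0 0; 0 0.0004 0 0'; python3 edge.py|cut -c1-30; python3 -m inch '0 0.0001 0 0; 0 0.0002 0 0; 0 0.0003 0 0; 0 0.0004 0 0; 0 0.0005 0 0'; python3 edge.py|cut -c1-30;  python3 -m inch '0 0.0003 0 0; 0 0.0006 0 0; 0 0.0009 0 0; 0 0.0012 0 0; 0 0.0015 0 0'; python3 edge.py|cut -c1-30
```

```text
time_s: 44.5
position: [0.4648, 0.2369, 0.2047]
tcp_rot: [[1.0, 0.004, -0.0], [0.004, -1.0, -0.0], [-0.0, 0.0, -1.0]]
force: [-0.7, -1.1, -0.3]
grip_width: -0.0003
grip_force: 1.0
40 front->outer mm 18.18 edge 
0 front->outer mm 19.51 edge b
-30 front->outer mm 20.57 edge
time_s: 45.18
position: [0.4648, 0.2368, 0.2047]
tcp_rot: [[1.0, 0.005, 0.0], [0.005, -1.0, 0.001], [0.0, -0.001, -1.0]]
force: [0.5, -1.2, 0.1]
grip_width: -0.0001
grip_force: 0.4
40 front->outer mm 18.15 edge 
0 front->outer mm 19.55 edge b
-30 front->outer mm 20.66 edge
time_s: 45.85
position: [0.4648, 0.235, 0.2047]
tcp_rot: [[1.0, 0.004, 0.0], [0.004, -1.0, 0.0], [0.0, -0.0, -1.0]]
force: [0.6, -0.4, -0.3]
grip_width: -0.0003
grip_force: 0.0
40 front->outer mm 18.98 edge 
0 front->outer mm 20.69 edge b
-30 front->outer mm 22.14 edge
```

The rubber springs it back whenever it is compressed, but the hinge's own friction holds the door wherever it is left. I'll push just short of compressing the bumper and stop there.

```bash
python3 -m inch '0 -0.0003 0 0; 0 -0.0006 0 0; 0 -0.0009 0 0; 0 -0.0012 0 0; 0 -0.0012 0 0'; python3 edge.py|cut -c1-30; python3 -m inch '0 0 0 0; 0 0.0001 0 0; 0 0.0003 0 0; 0 0.0006 0 0; 0 0.001 0 0';python3 -m inch '0 0.0005 0 0; 0 0.001 0 0; 0 0.002 0 0; 0 0.003 0 0; 0 0.004 0 0'; python3 edge.py|cut -c1-30
```

```text
time_s: 46.52
position: [0.4648, 0.2362, 0.2047]
tcp_rot: [[1.0, 0.004, 0.0], [0.004, -1.0, 0.0], [0.0, -0.0, -1.0]]
force: [-0.1, 0.7, 0.5]
grip_width: 0.0
grip_force: 0.0
40 front->outer mm 18.44 edge 
0 front->outer mm 19.88 edge b
-30 front->outer mm 20.98 edge
time_s: 47.2
position: [0.4649, 0.2352, 0.2047]
tcp_rot: [[1.0, 0.004, 0.0], [0.004, -1.0, 0.0], [0.0, -0.0, -1.0]]
force: [0.4, 0.1, 0.1]
grip_width: -0.0001
grip_force: 0.0
time_s: 47.82
position: [0.4649, 0.2311, 0.2047]
tcp_rot: [[1.0, 0.004, -0.0], [0.004, -1.0, 0.0], [-0.0, -0.0, -1.0]]
force: [0.4, 0.2, 1.2]
grip_width: 0.0001
grip_force: 0.0
40 front->outer mm 19.08 edge 
0 front->outer mm 20.86 edge b
-30 front->outer mm 22.43 edge
```

```bash
python3 -m inch '0 0.002 0 0; 0 0.005 0 0; 0 0.01 0 0; 0 0.01 0 0; 0 0.01 0 0'; python3 edge.py|cut -c1-30;python3 -m inch '0 0 0 0; 0 0 0 0; 0 0 0 0; 0 0 0 0; 0 0 0 0'; python3 edge.py|cut -c1-30
```

```text
time_s: 48.5
position: [0.465, 0.2212, 0.2048]
tcp_rot: [[1.0, 0.004, 0.0], [0.004, -1.0, 0.0], [0.0, -0.0, -1.0]]
force: [0.3, 0.6, -0.4]
grip_width: -0.0001
grip_force: 0.0
40 front->outer mm 19.24 edge 
0 front->outer mm 21.17 edge b
-30 front->outer mm 22.63 edge
time_s: 49.18
position: [0.4649, 0.2212, 0.2047]
tcp_rot: [[1.0, 0.004, 0.0], [0.004, -1.0, 0.0], [0.0, -0.0, -1.0]]
force: [0.2, -0.6, -0.2]
grip_width: -0.0005
grip_force: 0.0
40 front->outer mm 19.26 edge 
0 front->outer mm 21.13 edge b
-30 front->outer mm 22.63 edge
```

It settles to the same rest each time: 22.63 mm now against 22.71 mm earlier, and no longer moving. That is its natural hang, about 1° from full contact. Retreating clear and handing in.

```bash
python3 -m inch '0 0.03 -0.01 0; 0 0.07 -0.05 0; 0 0.11 -0.09 0; 0 0.15 -0.13 0; 0 0.15 -0.13 0'; python3 chk.py; python3 -c "
from cell import arm
print(arm.finish_job())"
```

```text
time_s: 49.85
position: [0.4676, 0.0675, 0.338]
tcp_rot: [[1.0, -0.003, 0.008], [-0.003, -1.0, -0.0], [0.008, 0.0, -1.0]]
force: [-0.0, 0.3, -0.6]
grip_width: 0.0002
grip_force: 0.0
164 208.61 [ 73.391  -99.7565]
170 208 [ 53.9766 -99.5006]
176 207.83 [  34.7247 -100.6129]
190 207.61 [  -9.8222 -103.7476]
200 206.96 [ -41.4252 -104.4637]
205 206.66 [ -57.1326 -104.8775]
the job is handed in; nothing more can be done
None
```

I hung the door on both pins without forcing it and swung it to the bumper, but once released it settles about 2.5–3 mm (roughly 1°) off the rubber; I left it there with the arm clear and handed in at about 50 s, with no verdict returned.

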